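# Change over the dishes on a laboratory shaker and set its speed

## Task

Turn the shaker's speed sleeve back to 0, then clear the finished dishes (orange lids) from the platform into the yellow tray, flat and side by side, and seat every fresh dish (turquoise lid) fully home in a nest of its own outline, round in round and square in square. Only when all are in place set the sleeve to 4, and last push the run lever right over to on; leave the other things on the bench alone.

Things in the scene. Friction and masses are not known exactly. Their poses are not given: they have to be found in the camera images.
- shaker: Fixed low orbital shaker, yawed. Origin: centre of its underside; the aluminium platform on it is 220 x 220 mm, its upper face 55 mm above the bench. Four 8 mm deep nests are sunk in the platform: two round, two square, on a 104 mm square pattern, like shapes across the diagonal.
- nest0 (a point): Centre of the floor of a round nest, 63 mm in diameter, 8 mm deep, floor 47 mm above the bench, rubber-lined (dark). Axes parallel to the shaker's.
- nest1 (a point): As nest0: the other round nest.
- nest2 (a point): Centre of the floor of a square nest, 57 x 57 mm, 8 mm deep, floor 47 mm above the bench, rubber-lined; sides along the shaker's x and y.
- nest3 (a point): As nest2: the other square nest.
- tray: Shallow yellow tray for finished dishes, heavy and fixed, outside 140 (x) x 220 (y) x 12 mm, walls and floor 5 mm thick. Origin: centre of the underside.
- controller: Fixed white speed controller box, 120 (x) x 220 (y) x 55 mm tall, yawed. Origin: centre of its underside. On top: the speed sleeve on its -y half (centre at x -15, y -52 mm in its frame) and the run lever on its +y half (centre at x 0, y 55 mm).
- sleeve (a joint): Speed sleeve: ribbed grey upright cylinder, 50 mm in diameter, 35 mm tall, turning about its axis with 8 click stops 0 to 7: joint = 0.35 rad x number, growing clockwise from above; springs to the nearest stop. Its red line points at printed numbers on its far (+x) side (4 is yellow); line's direction in the controller's frame, anticlockwise from +x: 1.225 rad - joint.
- sleeve_grip (a point): On the sleeve's axis, 25 mm above the controller's top: the height to put the TCP to grip it from above.
- run (a joint): Angle of the run lever: 0 = off (leaning towards the controller's -x side, to the robot), 1.0 rad = on (leaning to its +x side, away from the robot). It stays where it is left; its hinge is along the controller's y axis, 22 mm above the box's top.
- run_tip (a point): Centre of the green ball, 26 mm in diameter, at the end of the run lever, 55 mm from its hinge.
- fresh_round1: Culture dish, plain upright disc 60 mm in diameter and 26 mm tall, 70 g, white with a turquoise lid (the top 12 mm). Origin: centre of the underside, z up. It fits only the round nests. May be absent (None). Fresh; starts on the bench at the robot's left.
- fresh_round2: Culture dish, plain upright disc 60 mm in diameter and 26 mm tall, 70 g, white with a turquoise lid (the top 12 mm). Origin: centre of the underside, z up. It fits only the round nests. May be absent (None). As fresh_round1.
- fresh_square1: Culture dish, plain upright square 54 x 54 mm and 26 mm tall, 70 g, white with a turquoise lid (the top 12 mm). Origin: centre of the underside, z up, x and y along the sides. It fits only the square nests. May be absent (None). Fresh; starts on the bench at the robot's left.
- fresh_square2: Culture dish, plain upright square 54 x 54 mm and 26 mm tall, 70 g, white with a turquoise lid (the top 12 mm). Origin: centre of the underside, z up, x and y along the sides. It fits only the square nests. May be absent (None). As fresh_square1.
- done_round1: Culture dish, plain upright disc 60 mm in diameter and 26 mm tall, 70 g, white with a orange lid (the top 12 mm). Origin: centre of the underside, z up. It fits only the round nests. May be absent (None). Finished; starts seated in nest0.
- done_round2: Culture dish, plain upright disc 60 mm in diameter and 26 mm tall, 70 g, white with a orange lid (the top 12 mm). Origin: centre of the underside, z up. It fits only the round nests. May be absent (None). Finished; starts seated in nest1.
- done_square1: Culture dish, plain upright square 54 x 54 mm and 26 mm tall, 70 g, white with a orange lid (the top 12 mm). Origin: centre of the underside, z up, x and y along the sides. It fits only the square nests. May be absent (None). Finished; starts seated in nest2.
- done_square2: Culture dish, plain upright square 54 x 54 mm and 26 mm tall, 70 g, white with a orange lid (the top 12 mm). Origin: centre of the underside, z up, x and y along the sides. It fits only the square nests. May be absent (None). Finished; starts seated in nest3.
- bottle: Bystander: amber reagent bottle, 56 mm in diameter, 110 mm tall. Origin: centre of the underside.
- beaker: Bystander: open glass beaker, 70 mm in diameter, 80 mm tall. Origin: centre of the underside.
- tube_rack: Bystander: yellow tube rack, 80 x 160 x 45 mm with white tube caps to 66 mm. Origin: centre of the underside.
- slide_box: Bystander: blue slide box, 90 x 110 x 30 mm. Origin: centre of the underside.
- marker: Bystander: black marker pen with red cap, 100 mm long, 17 mm thick, lying along its x. Origin: middle of its underside.

How it is judged (in metres and radians):
On the way, in this order (a step that is already met when the one before it is completed fails the run):
1. the sleeve is at 0, the run lever off (value of joint sleeve between -0.1 and 0.1 rad and value of joint run below 0.3 rad), for 0.3 s.
2. with the sleeve at 0 and the lever off, all finished dishes lie in the tray and all fresh dishes are seated in nests of their outline (all of step 1 and ((horizontal distance between fresh_round1 and nest0 below 0.004 m and z of fresh_round1 in the frame of nest0 between -0.003 and 0.003 m and angle between fresh_round1's own z axis and vertical below 0.06 rad) or (horizontal distance between fresh_round1 and nest1 below 0.004 m and z of fresh_round1 in the frame of nest1 between -0.003 and 0.003 m and angle between fresh_round1's own z axis and vertical below 0.06 rad)) and ((horizontal distance between fresh_round2 and nest0 below 0.004 m and z of fresh_round2 in the frame of nest0 between -0.003 and 0.003 m and angle between fresh_round2's own z axis and vertical below 0.06 rad) or (horizontal distance between fresh_round2 and nest1 below 0.004 m and z of fresh_round2 in the frame of nest1 between -0.003 and 0.003 m and angle between fresh_round2's own z axis and vertical below 0.06 rad)) and ((horizontal distance between fresh_square1 and nest2 below 0.004 m and z of fresh_square1 in the frame of nest2 between -0.003 and 0.003 m and angle between fresh_square1's own z axis and vertical below 0.06 rad) or (horizontal distance between fresh_square1 and nest3 below 0.004 m and z of fresh_square1 in the frame of nest3 between -0.003 and 0.003 m and angle between fresh_square1's own z axis and vertical below 0.06 rad)) and ((horizontal distance between fresh_square2 and nest2 below 0.004 m and z of fresh_square2 in the frame of nest2 between -0.003 and 0.003 m and angle between fresh_square2's own z axis and vertical below 0.06 rad) or (horizontal distance between fresh_square2 and nest3 below 0.004 m and z of fresh_square2 in the frame of nest3 between -0.003 and 0.003 m and angle between fresh_square2's own z axis and vertical below 0.06 rad)) and x of done_round1 in the frame of tray between -0.05 and 0.05 m and y of done_round1 in the frame of tray between -0.09 and 0.09 m and z of done_round1 in the frame of tray between 0 and 0.012 m and angle between each of done_round1, done_round2, done_square1, done_square2's own z axis and vertical below 0.1 rad and x of done_round2 in the frame of tray between -0.05 and 0.05 m and y of done_round2 in the frame of tray between -0.09 and 0.09 m and z of done_round2 in the frame of tray between 0 and 0.012 m and x of done_square1 in the frame of tray between -0.05 and 0.05 m and y of done_square1 in the frame of tray between -0.09 and 0.09 m and z of done_square1 in the frame of tray between 0 and 0.012 m and x of done_square2 in the frame of tray between -0.05 and 0.05 m and y of done_square2 in the frame of tray between -0.09 and 0.09 m and z of done_square2 in the frame of tray between 0 and 0.012 m), for 0.3 s.
3. the sleeve is at 4, the lever still off (value of joint sleeve between 1.3 and 1.5 rad and value of joint run below 0.3 rad and ((horizontal distance between fresh_round1 and nest0 below 0.004 m and z of fresh_round1 in the frame of nest0 between -0.003 and 0.003 m and angle between fresh_round1's own z axis and vertical below 0.06 rad) or (horizontal distance between fresh_round1 and nest1 below 0.004 m and z of fresh_round1 in the frame of nest1 between -0.003 and 0.003 m and angle between fresh_round1's own z axis and vertical below 0.06 rad)) and ((horizontal distance between fresh_round2 and nest0 below 0.004 m and z of fresh_round2 in the frame of nest0 between -0.003 and 0.003 m and angle between fresh_round2's own z axis and vertical below 0.06 rad) or (horizontal distance between fresh_round2 and nest1 below 0.004 m and z of fresh_round2 in the frame of nest1 between -0.003 and 0.003 m and angle between fresh_round2's own z axis and vertical below 0.06 rad)) and ((horizontal distance between fresh_square1 and nest2 below 0.004 m and z of fresh_square1 in the frame of nest2 between -0.003 and 0.003 m and angle between fresh_square1's own z axis and vertical below 0.06 rad) or (horizontal distance between fresh_square1 and nest3 below 0.004 m and z of fresh_square1 in the frame of nest3 between -0.003 and 0.003 m and angle between fresh_square1's own z axis and vertical below 0.06 rad)) and ((horizontal distance between fresh_square2 and nest2 below 0.004 m and z of fresh_square2 in the frame of nest2 between -0.003 and 0.003 m and angle between fresh_square2's own z axis and vertical below 0.06 rad) or (horizontal distance between fresh_square2 and nest3 below 0.004 m and z of fresh_square2 in the frame of nest3 between -0.003 and 0.003 m and angle between fresh_square2's own z axis and vertical below 0.06 rad))), for 0.3 s.
4. the run lever is on (value of joint run above 0.85 rad), for 0.2 s.
At the end, for the whole second after the job is handed in: Every fresh dish is seated in a nest of its own outline (centre within 4 mm, underside within 3 mm of the nest floor, level), every finished dish lies flat on the tray's floor, the sleeve stands at 4 (within 0.1 rad of 1.40), the run lever is beyond 0.85 rad, and all dishes are at rest (((horizontal distance between fresh_round1 and nest0 below 0.004 m and z of fresh_round1 in the frame of nest0 between -0.003 and 0.003 m and angle between fresh_round1's own z axis and vertical below 0.06 rad) or (horizontal distance between fresh_round1 and nest1 below 0.004 m and z of fresh_round1 in the frame of nest1 between -0.003 and 0.003 m and angle between fresh_round1's own z axis and vertical below 0.06 rad)) and ((horizontal distance between fresh_round2 and nest0 below 0.004 m and z of fresh_round2 in the frame of nest0 between -0.003 and 0.003 m and angle between fresh_round2's own z axis and vertical below 0.06 rad) or (horizontal distance between fresh_round2 and nest1 below 0.004 m and z of fresh_round2 in the frame of nest1 between -0.003 and 0.003 m and angle between fresh_round2's own z axis and vertical below 0.06 rad)) and ((horizontal distance between fresh_square1 and nest2 below 0.004 m and z of fresh_square1 in the frame of nest2 between -0.003 and 0.003 m and angle between fresh_square1's own z axis and vertical below 0.06 rad) or (horizontal distance between fresh_square1 and nest3 below 0.004 m and z of fresh_square1 in the frame of nest3 between -0.003 and 0.003 m and angle between fresh_square1's own z axis and vertical below 0.06 rad)) and ((horizontal distance between fresh_square2 and nest2 below 0.004 m and z of fresh_square2 in the frame of nest2 between -0.003 and 0.003 m and angle between fresh_square2's own z axis and vertical below 0.06 rad) or (horizontal distance between fresh_square2 and nest3 below 0.004 m and z of fresh_square2 in the frame of nest3 between -0.003 and 0.003 m and angle between fresh_square2's own z axis and vertical below 0.06 rad)) and x of done_round1 in the frame of tray between -0.05 and 0.05 m and y of done_round1 in the frame of tray between -0.09 and 0.09 m and z of done_round1 in the frame of tray between 0 and 0.012 m and angle between each of done_round1, done_round2, done_square1, done_square2's own z axis and vertical below 0.1 rad and x of done_round2 in the frame of tray between -0.05 and 0.05 m and y of done_round2 in the frame of tray between -0.09 and 0.09 m and z of done_round2 in the frame of tray between 0 and 0.012 m and x of done_square1 in the frame of tray between -0.05 and 0.05 m and y of done_square1 in the frame of tray between -0.09 and 0.09 m and z of done_square1 in the frame of tray between 0 and 0.012 m and x of done_square2 in the frame of tray between -0.05 and 0.05 m and y of done_square2 in the frame of tray between -0.09 and 0.09 m and z of done_square2 in the frame of tray between 0 and 0.012 m and value of joint sleeve between 1.3 and 1.5 rad and value of joint run above 0.85 rad and linear speed of each of fresh_round1, fresh_round2, fresh_square1, fresh_square2, done_round1, done_round2, done_square1, done_square2 below 0.02 m/s); the robot touches nothing.
It fails at once if the bottle is pushed more than 5 cm away or tipped over (distance of bottle from where it was at the start of the episode above 0.05 m or angle between bottle's own z axis and vertical above 0.5 rad).
It fails at once if the beaker is pushed more than 5 cm away or tipped over (distance of beaker from where it was at the start of the episode above 0.05 m or angle between beaker's own z axis and vertical above 0.5 rad).
It fails at once if the tube rack is pushed more than 5 cm away or tipped over (distance of tube_rack from where it was at the start of the episode above 0.05 m or angle between tube_rack's own z axis and vertical above 0.5 rad).
It fails at once if the slide box is pushed more than 5 cm away or tipped over (distance of slide_box from where it was at the start of the episode above 0.05 m or angle between slide_box's own z axis and vertical above 0.5 rad).
It fails at once if the marker is pushed more than 5 cm away or tipped over (distance of marker from where it was at the start of the episode above 0.05 m or angle between marker's own z axis and vertical above 0.5 rad).
Of fresh_round1, fresh_round2, fresh_square1, fresh_square2 only 3 to 4 are there at a start; the rules pass over those that are not, and their reading is None.
Of done_round1, done_round2, done_square1, done_square2 only 1 to 2 are there at a start; the rules pass over those that are not, and their reading is None.
At some moment in a run one of fresh_round1, fresh_round2, fresh_square1, fresh_square2 may be knocked a few centimetres aside while the robot is not near it.
Once in a run the grip may slacken for a moment while it holds something.
It also fails if it takes over 208 s, if anything falls off the work surface, if the arm or the gripper's body presses on something with over 40 N, if the wrist force passes 120 N, or if a joint passes its speed limit or range.

## Robot

A 6-joint arm with a two-finger parallel gripper is mounted at the origin on the work surface. World frame = base frame: x ahead of the robot, y to its left, z up, the work surface at z = 0. Lengths are in mm, angles in rad, forces in N, time in s.
With the tool pointing down it reaches from about 225 to 725 mm from the base axis. Payload 3.1 kg.
Tool frame: the origin (TCP) lies between the finger pads, 19 mm behind the fingertips; this is the grasp point; z points along the fingers, y is the direction in which the jaws open and shut (so a half turn about z gives the same grasp; the last joint's range is limited). The gripper opens to 85 mm and grips with 20 to 120 N. Pads are 22 mm wide; open, the fingers measure 114 mm over their backs; the gripper's body (76 mm by 85 mm) begins 54 mm behind the grasp point. The pads swing forward as they close: fully open they stand 13 mm farther back than shut.
Start: joints at [1.104, 0.048, 0.099, 1.622, 0, 1.443], TCP at [174.493, 495.146, 250.012] pointing down, gripper open.
Joint ranges: [-2.91, 2.91], [-0.99, 1.94], [-1.21, 1.42], [-2.12, 2.29], [-1.49, 1.47], [-3.14, 3.14]. Speed limits (rad/s): [2.79, 2.79, 3.14, 3.14, 3.14, 3.14].

## Interface

Orientations are given as a unit quaternion [x, y, z, w].
In Python, from cell import sensors, imaging, r gives the robot as it stands. The module is installed in compiled form; this text tells all that it offers.
- The arm moves only by the tool apply_moves, never from a script. Its argument "series" is text: rows parted by semicolons, each of 5 numbers parted by spaces: the shift along the world's x, y, z in cm, then the turn about the world's z in degrees, then the opening, from 0 (shut) to 1 (fully open). A call has 1 to 8 rows; each row is the pose to reach, as a shift and turn from the pose measured when the call began; what a row does not reach only later rows make up. A row lasts 1/12 s, in which the tool goes at most 41.7 mm and 7.16 degrees, less where a joint would pass 70% of its speed; a pose out of reach is approached as far as the arm can. A call with a gripper value outside its range is refused whole. The fingers move at their own pace and stop on an object; the grip force is fixed at half the most. Time passes only in rows, so rows that repeat a pose let the fingers close. It gives the time, the measured TCP pose, the force and the opening at its end, in the units of the state.
- sensors.read_state(): the state, without advancing time (a new reading comes with each control period).
- imaging.capture(name): name is "scene" or "top" or "wrist"; returns a dict with "color" (384x512x3 uint8, blue, green, red), "fx", "fy", "cx", "cy" (pixels), "R" (3x3) and "t" (3): a world point X has camera coordinates R X + t; the wrist camera has in their place "mount" (4x4, takes a point from camera to tool coordinates, whose origin is the TCP and whose axes are the flange's). Camera axes: x right, y down, z forward; pixel columns grow to the right and rows downward; lengths in mm; the calibration is good to about 2 mm. A picture is of the moment at which its call begins: read the wrist's pose just before it. There is no depth.
- r.finish_job(): hands the job in, once; it reports no verdict.
The state is a dict: "t": time; "q": joint angles; "qd": joint speeds; "joint_efforts": joint torques, N m; "tool_pos": TCP position; "tcp_rot": TCP orientation; "ft_force": force on the tool from outside, world axes, zero at the start; "wrist_torque": the same for the moment, N m; "gripper_width": finger opening in mm.
Only numpy, scipy, OpenCV 4.12 (cv2) and the standard library are available. Lean on these libraries where they do the work, as an engineer would, in place of code of your own. Each camera call takes 0.05 s, during which the arm holds its last target.

## Working session

There is one attempt and no reset: what is moved stays moved. The work goes in short steps, Python scripts to look and compute and a tool call to move; the robot and the scene stay as the last step left them, time stands still between calls to the robot, and variables do not carry over. Pictures are saved under pics/ and viewed, and the job is handed in when it is done.

Besides the shell and the picture viewer there is one more tool, called after "Call:" as name(argument=value, ...), one argument or row to a line, values as JSON. apply_moves: Moves the arm, as the interface text tells. Its arguments: {"type":"object","properties":{"series":{"type":"string"}},"required":["series"]}

```bash
mkdir -p pics; ls
python3 - <<'E'
from cell import sensors, imaging, r
import cv2
s=sensors.read_state(); print(s)
for n in ("scene","top","wrist"):
    c=imaging.capture(n); cv2.imwrite(f"pics/{n}0.png",c["color"])
    print(n,{k:v for k,v in c.items() if k!="color"})
E
```

```text
pics
{'t': 0.0, 'q': array([ 1.10419582e+00,  4.87374542e-02,  9.75873439e-02,  1.62198683e+00,
       -1.72795086e-05,  1.44301896e+00]), 'qd': array([-9.43696152e-04, -6.86531332e-04,  9.82911996e-04,  7.88414672e-05,
       -1.40208890e-03,  2.38381091e-04]), 'joint_efforts': array([-1.11252793e-03, -3.38782418e+01,  3.20015788e+01,  2.05317861e-02,
       -2.36240694e-04, -2.38652277e-06]), 'tool_pos': array([174.24730809, 494.64096098, 248.81875529]), 'tcp_rot': array([ 1.68602248e-01,  9.85683475e-01, -1.12153456e-03, -3.34444054e-04]), 'ft_force': array([0.86650569, 0.47458951, 0.07595731]), 'wrist_torque': array([-0.06029186,  0.01021524, -0.00768519]), 'gripper_width': 85.50500327576191}
scene {'fx': 424.1131294348978, 'fy': 424.1131294348978, 'cx': 253.23134482707513, 'cy': 192.33950293574873, 'R': array([[-0.33510925,  0.94217182,  0.00374728],
       [ 0.74324421,  0.26679534, -0.61352123],
       [-0.57904217, -0.20281149, -0.78966934]]), 't': array([ 184.06434204, -386.82930466, 1528.3660956 ])}
top {'fx': 354.68744744160796, 'fy': 354.68744744160796, 'cx': 249.0317029790715, 'cy': 192.86683819139077, 'R': array([[-0.01898531, -0.99977222,  0.00975039],
       [-0.98190098,  0.01680613, -0.18864788],
       [ 0.18844105, -0.01315546, -0.98199639]]), 't': array([  3.09772321, 586.64579492, 887.82824707])}
wrist {'fx': 300.2510977979644, 'fy': 300.2510977979644, 'cx': 256.01136011778743, 'cy': 192.90261687727892, 'mount': array([[-7.08183797e-04, -9.52282241e-01, -3.05218008e-01,
         7.95706879e+01],
       [ 9.99999302e-01, -9.63003998e-04,  6.84324963e-04,
         1.37014749e-01],
       [-9.45596671e-04, -3.05217310e-01,  9.52282258e-01,
        -1.24515252e+02],
       [ 0.00000000e+00,  0.00000000e+00,  0.00000000e+00,
         1.00000000e+00]])}
```

View pics/scene0.png

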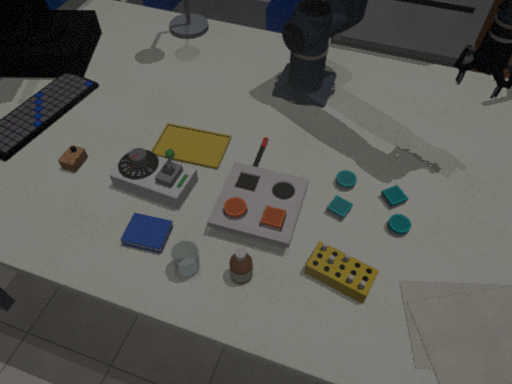

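View pics/top0.png

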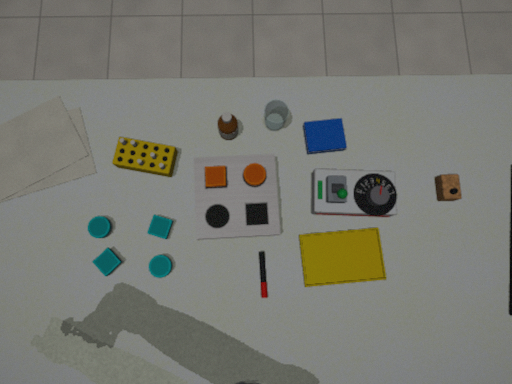

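View pics/wrist0.png

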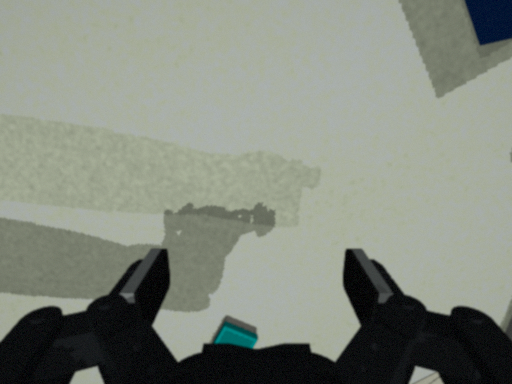

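```bash
cat > h.py <<'E'
from cell import sensors, imaging, r
import cv2, numpy as np
from scipy.spatial.transform import Rotation as Ro
def cam(name):
    s=sensors.read_state(); c=imaging.capture(name)
    K=np.array([[c["fx"],0,c["cx"]],[0,c["fy"],c["cy"]],[0,0,1]])
    if name=="wrist":
        T=np.eye(4);T[:3,:3]=Ro.from_quat(s["tcp_rot"]).as_matrix();T[:3,3]=s["tool_pos"]
        M=T@c["mount"]; R=M[:3,:3].T; t=-R@M[:3,3]
    else: R,t=np.array(c["R"]),np.array(c["t"])
    return c["color"],K,R,t,s
def unproj(px,z,K,R,t):
    px=np.atleast_2d(np.asarray(px,float)); d=np.c_[px,np.ones(len(px))]@np.linalg.inv(K).T@R
    C=-R.T@t; return (C+d*((z-C[2])/d[:,2])[:,None])[:,:2]
def proj(X,K,R,t):
    p=(np.atleast_2d(X)@R.T+t)@K.T; return p[:,:2]/p[:,2:]
def blobs(img,lo,hi,amin=60):
    hsv=cv2.cvtColor(img,cv2.COLOR_BGR2HSV); m=cv2.inRange(hsv,np.array(lo),np.array(hi))
    m=cv2.morphologyEx(m,cv2.MORPH_CLOSE,np.ones((3,3)))
    cs,_=cv2.findContours(m,cv2.RETR_EXTERNAL,cv2.CHAIN_APPROX_NONE)
    return [c[:,0,:].astype(float) for c in cs if cv2.contourArea(c)>amin]
TURQ=((80,120,50),(98,255,255)); ORG=((3,150,100),(14,255,255)); YEL=((20,150,100),(32,255,255))
def rect(pts):
    (c,sz,a)=cv2.minAreaRect(pts.astype(np.float32)); return np.round(c,1),np.round(sz,1),round(a,1)
E
python3 - <<'E'
from h import *
img,K,R,t,s=cam("top")
for nm,c,z in (("turq",TURQ,26),("orange",ORG,73),("yel",YEL,12)):
    for b in blobs(img,*c): 
        w=unproj(b,z,K,R,t); h=cv2.convexHull(w.astype(np.float32)); rr=rect(w)
        print(nm,b.mean(0).round(1),rr, "fill",round(cv2.contourArea(h)/(rr[1][0]*rr[1][1]+1e-9),3))
cv2.imwrite("pics/topz.png",cv2.resize(img[120:310,180:410],None,fx=3.4,fy=3.1,interpolation=cv2.INTER_CUBIC))
E
```

```text
turq [160.  265.9] (array([400.3, 230.4]), array([56.6, 57.7]), 45.0) fill 0.797
turq [106.6 261.4] (array([414.3, 370.9]), array([54.2, 54.2]), 42.6) fill 0.954
turq [ 98.9 226.9] (array([506.8, 397.5]), array([58.7, 56. ]), 77.7) fill 0.801
turq [159.6 226.6] (array([504.9, 234.2]), array([54.3, 52.5]), 72.1) fill 0.97
orange [214.9 175.8] (array([630.6,  80.9]), array([52.6, 53.6]), 2.9) fill 0.956
orange [254.3 173.8] (array([633.9, -22.7]), array([55.5, 54.3]), 89.1) fill 0.818
yel [341.4 256.9] (array([ 416.2, -254.9]), array([138.1, 218.9]), 4.0) fill 0.994
yel [140.8 152.9] (array([710.1, 289.4]), array([162.7,  80. ]), 78.4) fill 0.99
```

View pics/topz.png

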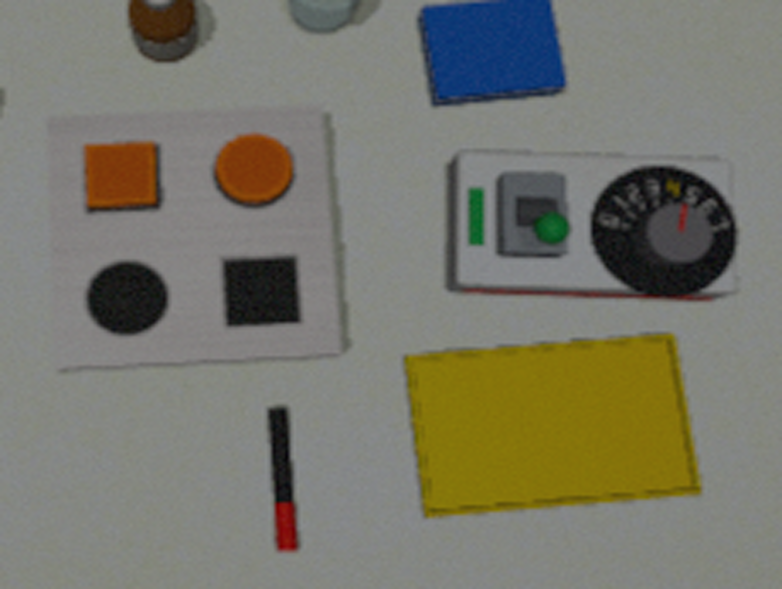

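Run:
```python
from h import *
img,K,R,t,s=cam("top")
f=lambda u,v:(u/3.4+180,v/3.1+120)
w=unproj([f(*p) for p in [(462,150),(738,158),(735,292),(450,290)]],55,K,R,t); print(w,w.mean(0))
print(np.degrees(np.arctan2(*(w[0]-w[1])[::-1])),np.degrees(np.arctan2(*(w[3]-w[2])[::-1])))
print("disc",unproj([f(665,231)],56,K,R,t))
w=unproj([f(*p) for p in [(50,118),(325,108),(345,352),(60,370)]],55,K,R,t); print(w,w.mean(0))
b=[b for b in blobs(img,*YEL) if b[:,0].mean()>250][0]
w=unproj(b,12,K,R,t); print(cv2.boxPoints(cv2.minAreaRect(w.astype(np.float32))))
```

```text
[[ 651.05643705 -189.51924185]
 [ 640.24383608 -409.20324229]
 [ 522.71567386 -395.31727182]
 [ 528.3595468  -173.47797352]] [ 585.59387345 -291.87943237]
87.1822396427909 88.54263711859569
disc [[ 576.31689028 -344.91129698]]
[[685.29886062 137.86859965]
 [690.87241277 -81.75974655]
 [477.30712203 -90.0418512 ]
 [466.28007725 128.09383115]] [579.93961817  23.54020827]
[[ 339.75552 -150.65904]
 [ 355.0956  -369.1974 ]
 [ 492.71414 -359.53735]
 [ 477.37405 -140.99902]]
```

Call:
apply_moves(
  series="40 -84 0 0 1;40 -84 0 0 1;40 -84 0 0 1;40 -84 0 0 1;40 -84 0 0 1;40 -84 0 0 1;40 -84 0 0 1;40 -84 0 0 1",
)

```text
t: 0.92
tool_pos: [318.0, 192.4, 249.9]
tcp_rot: [0.168, 0.986, -0.0, 0.0]
ft_force: [1.0, 0.4, -0.5]
gripper_width: 85.5
```

Call:
apply_moves(
  series="25.5 -53.5 0 0 1;25.5 -53.5 0 0 1;25.5 -53.5 0 0 1;25.5 -53.5 0 0 1;25.5 -53.5 0 0 1;25.5 -53.5 0 0 1;25.5 -53.5 0 0 1;25.5 -53.5 0 0 1",
)

```text
t: 1.58
tool_pos: [461.3, -109.1, 249.8]
tcp_rot: [0.169, 0.986, -0.0, 0.0]
ft_force: [1.1, 0.1, -0.1]
gripper_width: 85.9
```

Call:
apply_moves(
  series="11 -22 0 0 1;11 -22 0 0 1;11 -22 0 0 1;11 -22 0 0 1;11 -22 0 0 1;11 -22 0 0 1;11 -22 0 0 1",
)

```text
t: 2.17
tool_pos: [572.8, -336.1, 242.3]
tcp_rot: [0.171, 0.985, -0.0, -0.002]
ft_force: [0.0, -0.0, -1.4]
gripper_width: 85.4
```

Run:
```python
from h import *
img,K,R,t,s=cam("wrist"); cv2.imwrite("pics/w1.png",img); print(s["t"],s["tool_pos"],s["q"])
np.savez("w1.npz",img=img,K=K,R=R,t=t)
```

```text
2.1667 [ 572.75638894 -336.11028411  242.33200366] [-0.63055474  0.43534074  0.54266406  1.68189098 -0.00230396 -0.28633267]
```

View pics/w1.png

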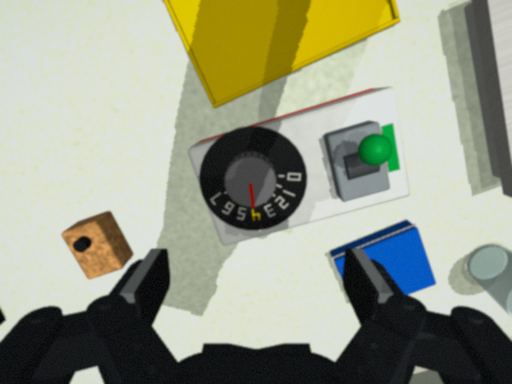

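Run:
```python
from h import *
d=np.load("w1.npz");img,K,R,t=d["img"],d["K"],d["R"],d["t"]
g=cv2.inRange(img,np.array([0,0,0]),np.array([55,55,55]))[110:240,180:320]
g=cv2.morphologyEx(g,cv2.MORPH_CLOSE,np.ones((5,5)))
cs,_=cv2.findContours(g,cv2.RETR_EXTERNAL,cv2.CHAIN_APPROX_NONE); c=max(cs,key=cv2.contourArea)[:,0,:]+[180,110]
w=unproj(c,56,K,R,t); print("disc",cv2.minEnclosingCircle(w.astype(np.float32)), cv2.fitEllipse(w.astype(np.float32)))
hsv=cv2.cvtColor(img,cv2.COLOR_BGR2HSV); m=(((hsv[...,0]<6)|(hsv[...,0]>174))&(hsv[...,1]>140)&(hsv[...,2]>80))
ys,xs=np.nonzero(m[150:240,220:290]); p=np.c_[xs+220,ys+150]; w=unproj(p,91,K,R,t); print(p.min(0),p.max(0),w.min(0),w.max(0))
v=cv2.fitLine(w.astype(np.float32),cv2.DIST_L2,0,.01,.01).ravel(); print("line ang",np.degrees(np.arctan2(v[1],v[0])),v)
w=unproj([(190,148),(390,89),(409,193),(223,243)],55,K,R,t);print(w,w.mean(0)); 
for a,b in((0,1),(3,2)): print(np.degrees(np.arctan2(*(w[b]-w[a])[::-1])))
for a,b in((0,3),(1,2)): print(np.degrees(np.arctan2(*(w[b]-w[a])[::-1])))
gm=cv2.inRange(hsv,np.array([50,120,60]),np.array([75,255,255])); 
cs,_=cv2.findContours(gm,cv2.RETR_EXTERNAL,cv2.CHAIN_APPROX_NONE)
for c in cs: 
  if cv2.contourArea(c)>50: print("green",cv2.boundingRect(c), cv2.minEnclosingCircle(c))
print("ball",unproj([(376,150)],125,K,R,t))
```

```text
disc ((576.654052734375, -340.9786376953125), 56.96369934082031) ((576.6729736328125, -341.2909240722656), (111.87580108642578, 112.77393341064453), 79.33233642578125)
[249 184] [254 207] [ 569.84557906 -347.87850011] [ 593.4642319  -339.65398432]
line ang -13.675147 [ 9.7165173e-01 -2.3641670e-01  5.8141278e+02 -3.4373721e+02]
[[ 521.82645901 -390.68174078]
 [ 534.94023422 -182.42747055]
 [ 647.70171171 -185.62335074]
 [ 635.2678544  -398.7807052 ]] [ 584.93406483 -289.37831682]
86.39684113260071
86.6616156352341
-4.083610574071073
-1.6234395436110138
green (358, 124, 41, 47) ((382.8592224121094, 147.85194396972656), 25.203025817871094)
ball [[ 568.96643937 -231.38841426]]
```

Run:
```python
from h import *
d=np.load("w1.npz");img,K,R,t=d["img"],d["K"],d["R"],d["t"]
for C in((576.5,-341.3),(567,-341),(572,-341)):
  o=img.copy()
  a=np.linspace(0,6.28,60)
  for z,rr,col in((90,25,(0,255,0)),(55,25,(255,0,0)),(56,56.5,(0,255,255))):
    p=proj(np.c_[C[0]+rr*np.cos(a),C[1]+rr*np.sin(a),0*a+z],K,R,t); cv2.polylines(o,[p.astype(np.int32)],True,col,1)
  cv2.imwrite(f"pics/s{C[0]}.png",cv2.resize(o[100:260,170:420],None,fx=3.2,fy=3.2))
```

```text
(no output)
```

View pics/s576.5.png

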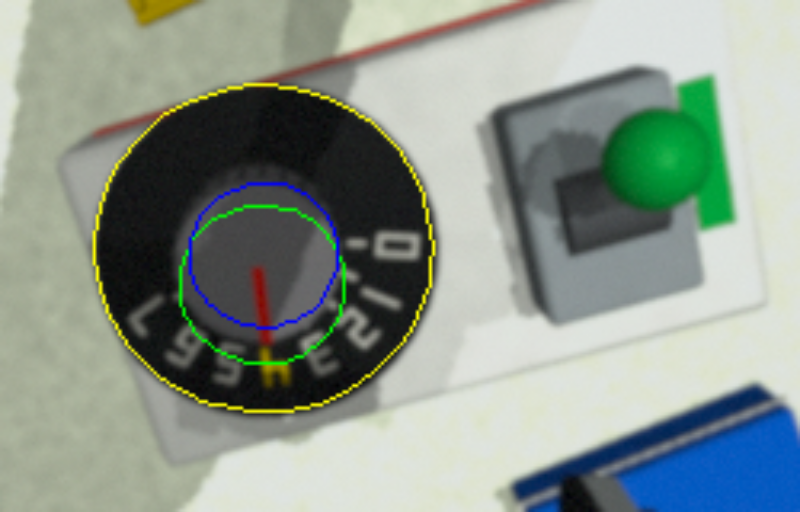

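Run:
```python
from h import *
d=np.load("w1.npz");img,K,R,t=d["img"],d["K"],d["R"],d["t"]
print(unproj([(257/3.2+170,260/3.2+100)],90,K,R,t),unproj([(300,160)],55,K,R,t))
print(sensors.read_state()["tool_pos"])
```

```text
[[ 567.96340504 -340.00786453]] [[ 572.65553884 -286.65138651]]
[ 571.47468504 -332.58564535  243.88735836]
```

View pics/s567.png

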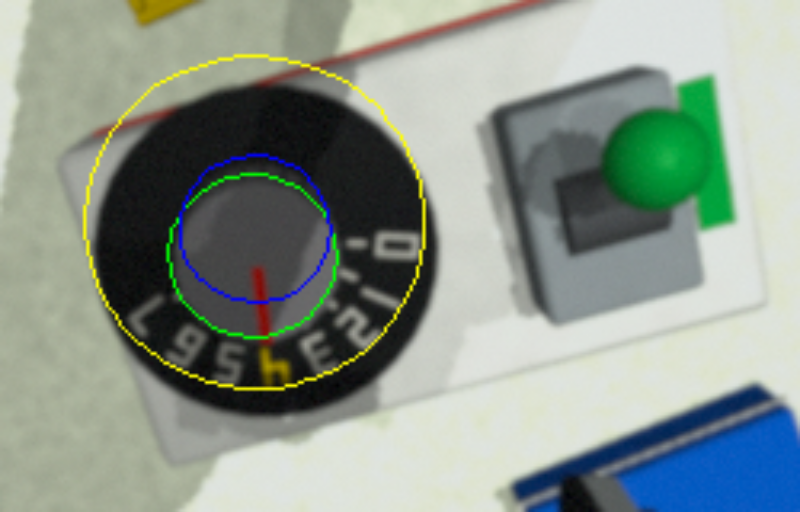

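Call:
apply_moves(
  series="-0.35 -0.85 -8 0 1;-0.35 -0.85 -8 0 1;-0.35 -0.85 -12 0 1;-0.35 -0.85 -14 0 1;-0.35 -0.85 -16 0 1;-0.35 -0.85 -16 0 1;-0.35 -0.85 -16 0 1;-0.35 -0.85 -16 0 1",
)

```text
t: 2.88
tool_pos: [568.8, -341.0, 86.3]
tcp_rot: [0.17, 0.985, 0.0, -0.001]
ft_force: [-0.4, 0.1, 0.4]
gripper_width: 85.2
```

Call:
apply_moves(
  series="-0.1 0 -0.5 0 0;-0.1 0 -0.5 0 0;-0.1 0 -0.5 0 0;-0.1 0 -0.5 0 0;-0.1 0 -0.5 0 0;-0.1 0 -0.5 0 0;-0.1 0 -0.5 0 0;-0.1 0 -0.5 0 0",
)

```text
t: 3.55
tool_pos: [568.7, -341.3, 83.6]
tcp_rot: [0.17, 0.985, 0.0, 0.0]
ft_force: [-0.3, 1.4, 5.4]
gripper_width: 48.2
```

Call:
apply_moves(
  series="0 0 0 6 0;0 0 0 12 0;0 0 0 18 0;0 0 0 24 0;0 0 0 30 0;0 0 0 36 0;0 0 0 42 0;0 0 0 48 0",
)

```text
t: 4.22
tool_pos: [568.7, -342.6, 83.6]
tcp_rot: [-0.247, 0.969, -0.001, -0.0]
ft_force: [0.4, -1.8, -0.5]
gripper_width: 47.8
```

Call:
apply_moves(
  series="0 0 0 6 0;0 0 0 12 0;0 0 0 18 0;0 0 0 24 0;0 0 0 30 0;0 0 0 34 0;0 0 0 34 0;0 0 0 34 0",
)

```text
t: 4.88
tool_pos: [569.4, -343.3, 83.7]
tcp_rot: [-0.519, 0.855, -0.002, 0.0]
ft_force: [2.7, -1.7, -1.7]
gripper_width: 48.4
```

Run:
```python
from h import *
s=sensors.read_state(); print(s["t"],s["tool_pos"],s["q"],s["wrist_torque"],s["gripper_width"])
M=Ro.from_quat(s["tcp_rot"]).as_matrix();print(np.degrees(np.arctan2(M[1,0],M[0,0])))
```

```text
4.8833 [ 569.37321452 -343.31900319   83.7063036 ] [-6.43117285e-01  4.31160275e-01  2.21318859e-01  1.35686347e+00
 -6.24324583e-04 -1.73428734e+00] [-0.32152066 -0.50428026 -0.2561736 ] 48.37513183495811
-117.48077902149493
```

Call:
apply_moves(
  series="0 0 0 0 1;0 0 0 0 1;0 0 0 0 1;0 0 0 0 1;0 0 4 0 1;0 0 8 0 1;0 0 12 0 1;0 0 15 0 1",
)

```text
t: 5.55
tool_pos: [569.5, -343.4, 237.8]
tcp_rot: [-0.519, 0.855, -0.004, 0.001]
ft_force: [0.7, -1.0, 0.5]
gripper_width: 85.4
```

Call:
apply_moves(
  series="0 0 4 -6 1;0 0 4 -6 1;0 0 4 -6 1",
)

```text
t: 5.8
tool_pos: [571.0, -344.3, 283.5]
tcp_rot: [-0.474, 0.881, -0.008, 0.003]
ft_force: [0.1, -0.1, -0.2]
gripper_width: 85.3
```

Run:
```python
from h import *
img,K,R,t,s=cam("wrist"); cv2.imwrite("pics/w2.png",img); print(s["t"],s["tool_pos"],s["q"])
np.savez("w2.npz",img=img,K=K,R=R,t=t)
```

```text
5.8 [ 570.95392381 -344.33638919  283.54624755] [-6.42527935e-01  4.42109218e-01  6.34883510e-01  1.74638604e+00
 -1.49143009e-03 -1.62927541e+00]
```

View pics/w2.png

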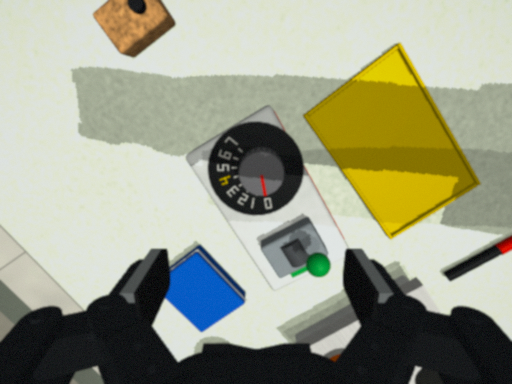

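Call:
apply_moves(
  series="0.5 36.5 1 -53 1;0.5 36.5 1 -53 1;0.5 36.5 1 -53 1;0.5 36.5 1 -53 1;0.5 36.5 1 -53 1;0.5 36.5 1 -53 1;0.5 36.5 1 -53 1;0.5 36.5 1 -53 1",
)

```text
t: 6.52
tool_pos: [573.4, -17.1, 286.3]
tcp_rot: [-0.028, 1.0, -0.006, -0.003]
ft_force: [0.9, -0.6, 0.1]
gripper_width: 85.4
```

Call:
apply_moves(
  series="0 2 0 0 1;0 2 0 0 1;0 2 0 0 1;0 2 0 0 1;0 2 0 0 1",
)

```text
t: 6.93
tool_pos: [573.1, 1.7, 285.2]
tcp_rot: [-0.028, 1.0, -0.006, -0.004]
ft_force: [-0.4, -0.9, 0.3]
gripper_width: 85.2
```

Run:
```python
from h import *
img,K,R,t,s=cam("wrist"); cv2.imwrite("pics/w3.png",img); print(s["t"],s["tool_pos"],s["q"],s["qd"])
np.savez("w3.npz",img=img,K=K,R=R,t=t)
```

```text
6.9333 [573.07576898   1.73004021 285.15787512] [-0.10738026  0.19704963  0.33270513  1.71288879 -0.01268101 -0.16260033] [-0.01084169 -0.00087387  0.01386568  0.00236804  0.00346562  0.00426586]
```

View pics/w3.png

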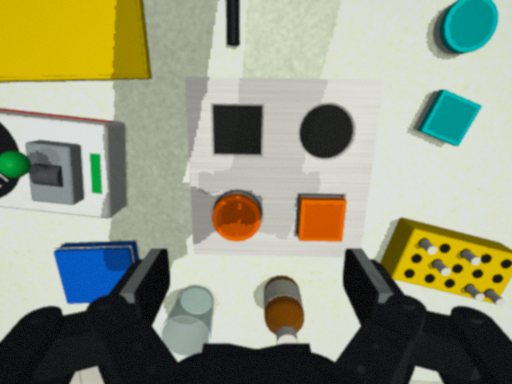

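```bash
cat >> h.py <<'E'
def lids(img,K,R,t,col,z,amin=300):
    out=[]
    for b in blobs(img,*col,amin):
        if b.min()<2 or b[:,0].max()>509 or b[:,1].max()>381: continue
        w=unproj(b,z,K,R,t).astype(np.float32); rr=cv2.minAreaRect(w)
        hull=cv2.convexHull(w); fill=cv2.contourArea(hull)/(rr[1][0]*rr[1][1])
        m=cv2.moments(hull); c=np.array([m['m10'],m['m01']])/m['m00']
        out.append((np.round(c,1),'R' if fill<.88 else 'S',np.round(rr[0],1),np.round(rr[1],1),round(rr[2]%90,1),b.mean(0).round()))
    return out
DARK=((0,0,0),(179,255,55))
E
python3 - <<'E'
from h import *
d=np.load("w3.npz");img,K,R,t=d["img"],d["K"],d["R"],d["t"]
for a in lids(img,K,R,t,ORG,73): print("org",*a)
for a in lids(img,K,R,t,TURQ,26): print("tq",*a)
for a in lids(img,K,R,t,DARK,55): print("dark",*a)
for a in lids(img,K,R,t,DARK,47): print("dark47",*a)
E
```

```text
org [628.9  82. ] S [628.9  81.9] [54.6 54.9] 3.3 [321. 219.]
org [632.6 -20.6] R [632.5 -20.9] [59.7 58.2] 3.4 [236. 217.]
tq [503.6 234.6] S [503.6 234.5] [57.9 53.6] 72.0 [449. 117.]
dark [526.2  78.7] R [526.3  78.9] [57.2 58.3] 3.2 [326. 131.]
dark [530.1 -24.3] S [530.1 -24.3] [53.8 53.4] 2.7 [237. 129.]
dark47 [526.9  80.5] R [527.   80.7] [58.5 59.6] 3.2 [326. 131.]
dark47 [530.8 -24.9] S [530.9 -24.8] [55.  54.6] 2.7 [237. 129.]
```

Call:
apply_moves(
  series="5.6 8.1 -4 0 1;5.6 8.1 -8 0 1;5.6 8.1 -12 -0.5 1;5.6 8.1 -14 -0.5 1;5.6 8.1 -16 -0.5 1;5.6 8.1 -16 -0.5 1;5.6 8.1 -16 -0.5 1;5.6 8.1 -16 -0.5 1",
)

```text
t: 7.65
tool_pos: [630.2, 81.4, 127.8]
tcp_rot: [-0.022, 1.0, -0.006, -0.003]
ft_force: [-0.3, 0.4, 0.0]
gripper_width: 85.4
```

Run:
```python
from h import *
img,K,R,t,s=cam("wrist"); cv2.imwrite("pics/w4.png",img); print(s["t"],s["tool_pos"],s["q"],s["qd"])
```

```text
7.65 [630.24876938  81.36413144 127.7652765 ] [ 0.02848933  0.34844052  0.20228549  1.42971936 -0.01187425 -0.01601396] [-0.00086234 -0.03224329  0.05141874 -0.00448463  0.00106865  0.00071877]
```

View pics/w4.png

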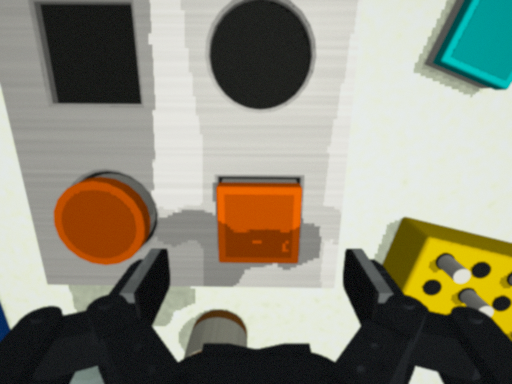

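Call:
apply_moves(
  series="-0.1 0.1 -3 0 1;-0.1 0.1 -5 0 1;-0.1 0.1 -5 0 1;-0.1 0.1 -5 0 1;-0.1 0.1 -5 0 0;-0.1 0.1 -5 0 0;-0.1 0.1 -5 0 0;-0.1 0.1 -5 0 0",
)

```text
t: 8.37
tool_pos: [632.4, 82.5, 82.9]
tcp_rot: [-0.022, 1.0, -0.006, 0.002]
ft_force: [-0.6, -0.6, 7.1]
gripper_width: 51.7
```

Call:
apply_moves(
  series="0 0 0 0 0;0 0 0 0 0;0 0 0 0 0;0 0 0 0 0",
)

```text
t: 8.7
tool_pos: [632.5, 82.6, 82.9]
tcp_rot: [-0.022, 1.0, -0.006, 0.002]
ft_force: [-0.3, -0.4, 1.4]
gripper_width: 51.7
```

Call:
apply_moves(
  series="0 0 2 0 0;0 0 4 0 0;0 0 8 0 0;0 0 12 0 0;0 0 12 0 0",
)

```text
t: 9.12
tool_pos: [636.2, 82.7, 212.8]
tcp_rot: [-0.022, 1.0, -0.006, 0.01]
ft_force: [0.9, -0.4, 2.1]
gripper_width: 51.8
```

Run:
```python
from h import *
img,K,R,t,s=cam("wrist"); cv2.imwrite("pics/w5.png",img); print(s["t"],s["tool_pos"],s["gripper_width"])
```

```text
9.1167 [636.19888571  82.70639138 212.81873994] 51.815156023768175
```

View pics/w5.png

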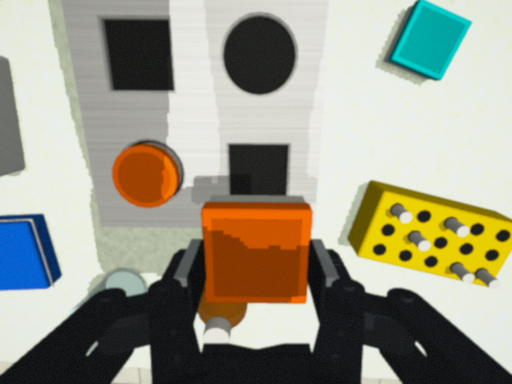

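Call:
apply_moves(
  series="-22.4 -29.1 -1 1.5 0;-22.4 -29.1 -1 1.5 0;-22.4 -29.1 -1 1.5 0;-22.4 -29.1 -2 1.5 0;-22.4 -29.1 -3 1.5 0;-22.4 -29.1 -5 1.5 0;-22.4 -29.1 -7 1.5 0;-22.4 -29.1 -9 1.5 0",
)

```text
t: 9.83
tool_pos: [436.6, -175.8, 147.7]
tcp_rot: [-0.035, 0.999, -0.007, 0.009]
ft_force: [0.3, 0.1, 0.8]
gripper_width: 51.7
```

Run:
```python
from h import *
s=sensors.read_state(); print(s["t"],s["tool_pos"],s["tcp_rot"],s["gripper_width"])
```

```text
9.8333 [ 436.55240355 -175.77268676  147.67807252] [-0.03519154  0.9993208  -0.00660024  0.00871394] 51.70141405148055
```

Call:
apply_moves(
  series="-2.4 -3.2 -2 0 0;-2.4 -3.2 -5 0 0;-2.4 -3.2 -7 0 0;-2.4 -3.2 -8.5 0 0;-2.4 -3.2 -9.5 0 0;-2.4 -3.2 -10 0 0;-2.4 -3.2 -10 0 0;-2.4 -3.2 -10 0 0",
)

```text
t: 10.5
tool_pos: [412.8, -207.6, 47.8]
tcp_rot: [-0.035, 0.999, -0.007, 0.009]
ft_force: [-0.1, 0.5, 0.3]
gripper_width: 51.7
```

Call:
apply_moves(
  series="0 0 -0.2 0 0;0 0 -0.4 0 0;0 0 -0.6 0 0;0 0 -0.6 0 0",
)

```text
t: 10.83
tool_pos: [413.0, -207.6, 42.0]
tcp_rot: [-0.036, 0.999, -0.007, 0.009]
ft_force: [-0.1, -0.2, -0.1]
gripper_width: 51.9
```

Call:
apply_moves(
  series="0 0 -0.1 0 0;0 0 -0.2 0 0;0 0 -0.2 0 1;0 0 -0.2 0 1;0 0 -0.2 0 1;0 0 4 0 1;0 0 8 0 1;0 0 12 0 1",
)

```text
t: 11.5
tool_pos: [411.8, -206.8, 162.0]
tcp_rot: [-0.036, 0.999, -0.006, 0.008]
ft_force: [1.4, -1.1, 0.8]
gripper_width: 85.6
```

Run:
```python
from h import *
img,K,R,t,s=cam("wrist"); cv2.imwrite("pics/w6.png",img); print(s["t"],s["tool_pos"],s["tcp_rot"],s["gripper_width"])
for a in lids(img,K,R,t,ORG,31): print("org",*a)
```

```text
11.5 [ 411.80004609 -206.83844034  161.95087814] [-0.03561478  0.99932023 -0.00578709  0.00756188] 85.56672412508213
org [ 411.6 -207.4] S [ 411.6 -207.4] [54.9 52.3] 3.4 [256. 187.]
```

View pics/w6.png

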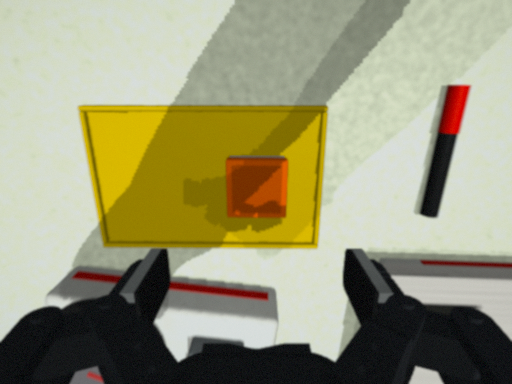

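Call:
apply_moves(
  series="22.1 18.6 2 -1.5 1;22.1 18.6 2 -1.5 1;22.1 18.6 2 -1.5 1;22.1 18.6 2 -1.5 1;22.1 18.6 1 -1.5 1;22.1 18.6 -1 -1.5 1;22.1 18.6 -2 -1.5 1;22.1 18.6 -3 -1.5 1",
)

```text
t: 12.22
tool_pos: [641.1, -19.5, 139.2]
tcp_rot: [-0.025, 1.0, -0.01, 0.015]
ft_force: [-0.5, -1.0, -1.3]
gripper_width: 85.7
```

Run:
```python
from h import *
img,K,R,t,s=cam("wrist"); cv2.imwrite("pics/w7.png",img); print(s["t"],s["tool_pos"],s["tcp_rot"],s["gripper_width"])
for a in lids(img,K,R,t,ORG,73): print("org",*a)
for a in lids(img,K,R,t,DARK,55): print("dark",*a)
```

```text
12.2167 [641.06472412 -19.49638499 139.20328035] [-0.02512265  0.99952645 -0.00985798  0.01478314] 85.69708434669225
org [633. -21.] R [633.  -21.3] [60.1 58.3] 3.4 [256. 203.]
dark [628.7  80.9] S [628.8  80.9] [52.1 52.1] 2.0 [397. 195.]
```

Call:
apply_moves(
  series="-0.8 -0.15 -1 0 1;-0.8 -0.15 -2 0 1;-0.8 -0.15 -2 0 1;-0.8 -0.15 -2 0 1",
)

```text
t: 12.6
tool_pos: [628.5, -23.0, 115.5]
tcp_rot: [-0.024, 1.0, -0.01, 0.01]
ft_force: [0.3, -0.5, 0.3]
gripper_width: 85.6
```

Run:
```python
from h import *
img,K,R,t,s=cam("wrist"); cv2.imwrite("pics/w7.png",img); print(s["t"],s["tool_pos"],s["tcp_rot"],s["q"],s["qd"])
for a in lids(img,K,R,t,ORG,73): print("org",*a)
for a in lids(img,K,R,t,DARK,55): print("dark",*a)
```

```text
12.6 [628.46868891 -23.03475699 115.45912968] [-0.02414162  0.99960563 -0.01012746  0.01015916] [-0.13526373  0.30496038  0.12316114  1.36571821 -0.01677193 -0.18375185] [-0.00231218 -0.01499125  0.03834248 -0.00265197  0.00162314  0.00138558]
org [632.9 -21. ] R [632.6 -20.9] [58.3 61.4] 83.2 [259. 236.]
dark [530.9 -24.7] S [531.  -24.8] [54.3 54.5] 2.2 [262.  56.]
```

Call:
apply_moves(
  series="0.4 0.2 -2 0 1;0.4 0.2 -3.5 0 1;0.4 0.2 -3.6 0 1;0.4 0.2 -3.6 0 1;0.4 0.2 -3.6 0 0;0.4 0.2 -3.6 0 0;0.4 0.2 -3.6 0 0;0.4 0.2 -3.6 0 0",
)

```text
t: 13.32
tool_pos: [635.0, -21.4, 83.6]
tcp_rot: [-0.024, 1.0, -0.011, 0.014]
ft_force: [-0.2, 0.7, 5.8]
gripper_width: 56.1
```

Call:
apply_moves(
  series="0 0 0 0 0;0 0 1 0 0;0 0 3 0 0;0 0 6 0 0;0 0 9 0 0;0 0 10 0 0;0 0 10 0 0;0 0 10 0 0",
)

```text
t: 13.98
tool_pos: [635.4, -21.4, 184.1]
tcp_rot: [-0.024, 1.0, -0.011, 0.014]
ft_force: [-0.5, 0.3, -1.1]
gripper_width: 56.4
```

Call:
apply_moves(
  series="-21.6 -28.1 0 1.5 0;-21.6 -28.1 0 1.5 0;-21.6 -28.1 0 1.5 0;-21.6 -28.1 0 1.5 0;-21.6 -28.1 0 1.5 0;-21.6 -28.1 -1 1.5 0;-21.6 -28.1 -2 1.5 0;-21.6 -28.1 -3 1.5 0",
)

```text
t: 14.65
tool_pos: [431.8, -284.8, 160.1]
tcp_rot: [-0.037, 0.999, -0.01, 0.014]
ft_force: [1.0, -1.3, -1.0]
gripper_width: 56.1
```

Run:
```python
from h import *
s=sensors.read_state(); print(s["t"],s["tool_pos"],s["tcp_rot"],s["gripper_width"])
```

```text
14.65 [ 431.769087   -284.7647768   160.13390766] [-0.0371685   0.99916016 -0.01018623  0.01391838] 56.05008126491954
```

Call:
apply_moves(
  series="-1.2 -1.7 -3 0 0;-1.2 -1.7 -6 0 0;-1.2 -1.7 -8.5 0 0;-1.2 -1.7 -10 0 0;-1.2 -1.7 -11 0 0;-1.2 -1.7 -11.3 0 0;-1.2 -1.7 -11.5 0 0;-1.2 -1.7 -11.5 0 0",
)

```text
t: 15.32
tool_pos: [419.9, -301.6, 45.0]
tcp_rot: [-0.037, 0.999, -0.01, 0.014]
ft_force: [1.1, -0.8, 0.1]
gripper_width: 56.3
```

Call:
apply_moves(
  series="0 0 -0.2 0 0;0 0 -0.4 0 0;0 0 -0.4 0 0;0 0 -0.4 0 1;0 0 -0.4 0 1;0 0 -0.4 0 1;0 0 -0.4 0 1;0 0 4 0 1",
)

```text
t: 15.98
tool_pos: [413.3, -295.5, 72.6]
tcp_rot: [-0.037, 0.999, -0.003, 0.006]
ft_force: [-1.5, 0.7, -1.1]
gripper_width: 85.5
```

Call:
apply_moves(
  series="0 0 4 0 1;0 0 8 0 1;0 0 12 0 1;0 0 15 0 1;0 0 15 0 1;0 0 15 0 1",
)

```text
t: 16.48
tool_pos: [414.6, -296.7, 225.9]
tcp_rot: [-0.037, 0.999, -0.005, 0.009]
ft_force: [-0.1, 0.9, -0.5]
gripper_width: 85.0
```

Run:
```python
from h import *
img,K,R,t,s=cam("wrist"); cv2.imwrite("pics/w8.png",img); print(s["t"],s["tool_pos"],s["tcp_rot"],s["gripper_width"])
for a in lids(img,K,R,t,ORG,31): print("org",*a)
```

```text
16.4833 [ 414.61280009 -296.74554621  225.87354851] [-0.03726221  0.99925594 -0.00489015  0.00867076] 85.0303288715429
org [ 410.6 -209. ] S [ 410.6 -208.8] [53.3 53.7] 3.5 [338. 171.]
org [ 419.3 -301.2] R [ 419.7 -301. ] [56.7 57.6] 49.4 [253. 173.]
```

View pics/w8.png

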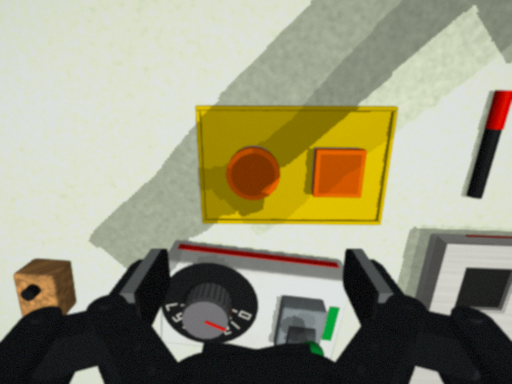

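Call:
apply_moves(
  series="0 0 4 0 1",
)

```text
t: 16.62
tool_pos: [406.1, -288.7, 246.2]
tcp_rot: [-0.037, 0.999, 0.009, -0.005]
ft_force: [-0.9, 1.1, -5.7]
gripper_width: 85.5
```

Call:
apply_moves(
  series="2 56 2 0 1;2 56 2 0 1;2 56 2 0 1;2 56 2 0 1;2 56 2 0 1;2 56 2 0 1;2 56 2 0 1;2 56 2 0 1",
)

```text
t: 17.28
tool_pos: [419.6, 39.3, 262.8]
tcp_rot: [-0.037, 0.999, 0.009, -0.007]
ft_force: [1.2, -0.2, -0.4]
gripper_width: 85.4
```

Call:
apply_moves(
  series="1 28 0 0 1;1 28 0 0 1;1 28 0 0 1;1 28 0 0 1;1 28 0 0 1;1 28 0 0 1;1 28 0 0 1;1 28 0 0 1",
)

```text
t: 17.95
tool_pos: [427.8, 324.0, 258.8]
tcp_rot: [-0.04, 0.999, 0.01, -0.01]
ft_force: [-0.8, -0.9, -1.1]
gripper_width: 85.6
```

Run:
```python
from h import *
img,K,R,t,s=cam("wrist"); cv2.imwrite("pics/w9.png",img); print(s["t"],s["tool_pos"],s["tcp_rot"],s["gripper_width"])
for a in lids(img,K,R,t,TURQ,26): print("tq",*a)
img,K,R,t,s=cam("top"); cv2.imwrite("pics/top9.png",img)
for a in lids(img,K,R,t,TURQ,26,60): print("tq",*a)
```

```text
17.95 [427.8418849  324.04327375 258.82509556] [-0.04009139  0.99910331  0.00952576 -0.00972178] 85.63222470785954
tq [504.4 399.5] R [504.3 399.8] [59.3 58.1] 4.1 [305. 230.]
tq [501.7 237.6] S [501.6 237.6] [52.3 56.2] 71.9 [179. 220.]
tq [412.9 373.5] S [412.9 373.5] [54.1 52.9] 43.4 [293. 159.]
tq [398.9 234. ] R [398.9 234. ] [57.2 59. ] 4.3 [177. 138.]
tq [407.7 370.7] R [414.6 371.4] [53.4 53.6] 45.5 [106. 264.]
tq [400.6 230.6] R [400.3 230.4] [56.6 57.7] 45.0 [160. 266.]
tq [506.8 397. ] R [507.4 397. ] [59.1 56.4] 88.9 [ 99. 227.]
tq [504.4 234.1] S [504.4 234.1] [53.7 51.6] 72.0 [160. 227.]
```

View pics/w9.png

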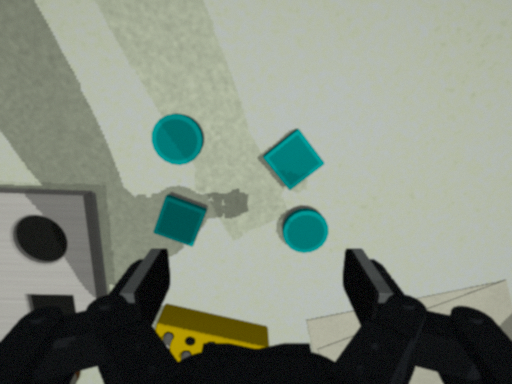

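Call:
apply_moves(
  series="0 0 -2 0 1",
)

```text
t: 18.13
tool_pos: [429.8, 319.9, 242.9]
tcp_rot: [-0.038, 0.999, 0.009, -0.007]
ft_force: [0.6, 0.6, 0.3]
gripper_width: 85.2
```

Call:
apply_moves(
  series="0 0 0 0 1;0 0 0 0 1;0 0 0 0 1;0 0 0 0 1",
)

```text
t: 18.47
tool_pos: [430.4, 319.2, 244.1]
tcp_rot: [-0.038, 0.999, 0.009, -0.006]
ft_force: [-0.1, 0.8, 0.3]
gripper_width: 85.3
```

Call:
apply_moves(
  series="7.2 -8.3 -3 -7 1;7.2 -8.3 -6 -14 1;7.2 -8.3 -9 -22 1;7.2 -8.3 -11.5 -22 1;7.2 -8.3 -11.5 -22 1;7.2 -8.3 -11.5 -22 1;7.2 -8.3 -11.5 -22 1",
)

```text
t: 19.05
tool_pos: [502.8, 236.5, 130.8]
tcp_rot: [0.154, 0.988, 0.011, -0.003]
ft_force: [0.5, -0.1, 0.3]
gripper_width: 85.3
```

Run:
```python
from h import *
img,K,R,t,s=cam("wrist"); cv2.imwrite("pics/w10.png",img); print(s["t"],s["tool_pos"],s["tcp_rot"],s["qd"])
M=Ro.from_quat(s["tcp_rot"]).as_matrix();print(np.degrees(np.arctan2(M[1,0],M[0,0])))
for a in lids(img,K,R,t,TURQ,26): print("tq",*a)
```

```text
19.05 [502.7646499  236.47409168 130.79016494] [ 0.15370394  0.98805355  0.01065964 -0.00341369] [ 0.01904683 -0.02399615  0.05429375 -0.00403262  0.00042751  0.0019999 ]
162.32135747572335
tq [502.9 237.3] S [502.8 237.3] [53.1 54.7] 71.7 [254. 200.]
tq [505.1 398.4] R [505.5 398.1] [64.4 57.7] 72.3 [454. 141.]
tq [399.8 233.6] R [399.5 233.5] [57.7 58.1] 71.8 [204.  70.]
```

View pics/w10.png

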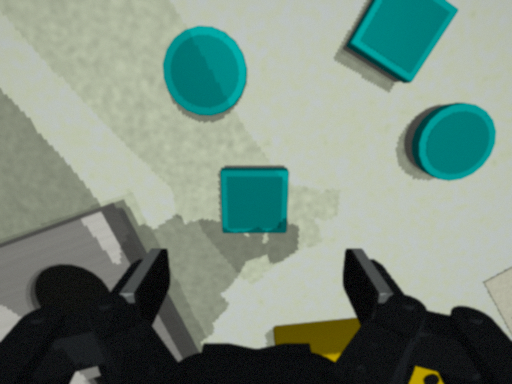

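Call:
apply_moves(
  series="0 0.1 -3.5 0 1;0 0.1 -7 0 1;0 0.1 -9 0 1;0 0.1 -9.2 0 1;0 0.1 -9.2 0 1;0 0.1 -9.2 0 0;0 0.1 -9.2 0 0;0 0.1 -9.2 0 0",
)

```text
t: 19.77
tool_pos: [505.9, 239.1, 43.5]
tcp_rot: [0.153, 0.988, 0.013, 0.001]
ft_force: [0.3, 1.0, -0.5]
gripper_width: 51.4
```

Call:
apply_moves(
  series="0 0 0 0 0;0 0 0 0 0",
)

```text
t: 19.93
tool_pos: [507.4, 239.6, 45.4]
tcp_rot: [0.153, 0.988, 0.013, 0.002]
ft_force: [0.2, 0.6, 0.6]
gripper_width: 25.3
```

Call:
apply_moves(
  series="0 0 3 0 1;0 0 7 0 1;0 0 9 0 1;0 0 9 0 1;0 0 9 0 1",
)

```text
t: 20.35
tool_pos: [509.1, 240.1, 138.2]
tcp_rot: [0.153, 0.988, 0.015, 0.005]
ft_force: [0.1, -0.7, 0.1]
gripper_width: 83.5
```

Run:
```python
from h import *
img,K,R,t,s=cam("wrist"); cv2.imwrite("pics/w11.png",img); print(s["t"],s["tool_pos"],s["tcp_rot"],s["qd"])
for a in lids(img,K,R,t,TURQ,26): print("tq",*a)
```

```text
20.35 [509.10929109 240.11452232 138.22974487] [0.15311694 0.98808827 0.01469059 0.00457889] [-0.00018549  0.02989059 -0.06506373 -0.00475098 -0.00061647 -0.00183514]
tq [502.8 237.3] S [502.8 237.2] [53.1 54.6] 72.0 [246. 189.]
tq [504.9 398.3] R [504.8 398.1] [63.6 58.1] 62.7 [440. 131.]
tq [399.7 233.6] R [399.6 233.4] [57.8 58.5] 71.2 [196.  61.]
```

View pics/w11.png

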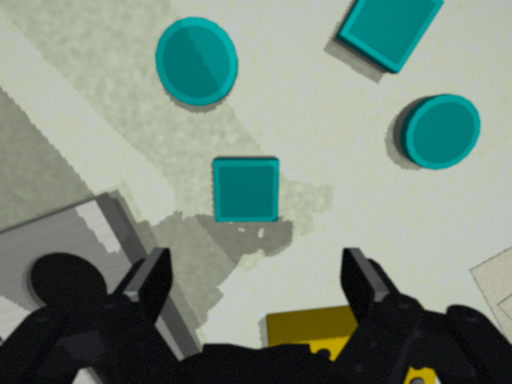

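Call:
apply_moves(
  series="-0.6 -0.3 -3.5 0 1;-0.6 -0.3 -7 0 1;-0.6 -0.3 -9 0 1;-0.6 -0.3 -10 0 1;-0.6 -0.3 -10.2 0 1;-0.6 -0.3 -10.2 0 1;-0.6 -0.3 -10.2 0 1",
)

```text
t: 20.98
tool_pos: [502.7, 236.9, 35.2]
tcp_rot: [0.153, 0.988, 0.014, 0.004]
ft_force: [0.3, -0.5, 0.3]
gripper_width: 85.3
```

Call:
apply_moves(
  series="0 0.05 0 0 0;0 0.05 0 0 0;0 0.05 0 0 0;0 0.05 0 0 0;0 0.05 0 0 0;0 0.05 0 0 0",
)

```text
t: 21.48
tool_pos: [504.6, 238.0, 37.8]
tcp_rot: [0.153, 0.988, 0.015, 0.006]
ft_force: [-0.3, -1.1, 6.3]
gripper_width: 51.7
```

Call:
apply_moves(
  series="0 0 1 0 0;0 0 4 0 0;0 0 8 0 0;3 -3 12 6 0;6 -6 14 12 0;9 -9 14 18 0;12 -12 14 20 0;12.2 -15.6 14 20 0",
)

```text
t: 22.15
tool_pos: [626.7, 92.8, 179.6]
tcp_rot: [-0.022, 1.0, 0.016, 0.006]
ft_force: [1.0, 0.0, -1.2]
gripper_width: 51.5
```

Call:
apply_moves(
  series="0 0 0 0 0;0 0 0 0 0;0 0 0 0 0",
)

```text
t: 22.4
tool_pos: [626.5, 92.7, 180.0]
tcp_rot: [-0.022, 1.0, 0.017, 0.006]
ft_force: [-1.0, -0.3, -0.4]
gripper_width: 51.3
```

```bash
cat >> h.py <<'E'
def tilt(s):
    M=Ro.from_quat(s["tcp_rot"]).as_matrix(); return np.round(M[:2,2],4), round(np.degrees(np.arctan2(M[1,0],M[0,0]))%360,2)
E
python3 - <<'E'
from h import *
img,K,R,t,s=cam("wrist"); cv2.imwrite("pics/w12.png",img); print(s["t"],s["tool_pos"],tilt(s),s["gripper_width"])
E
```

```text
22.4 [626.48217971  92.72871135 179.95781095] (array([0.0108, 0.0339]), np.float64(182.5)) 51.33401022106676
```

View pics/w12.png

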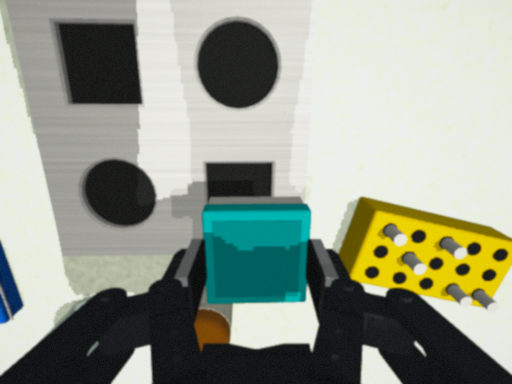

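```bash
cat >> h.py <<'E'
def held(off=38,col=TURQ):
    img,K,R,t,s=cam("wrist"); zt=s["tool_pos"][2]-off+26
    o=[a for a in lids(img,K,R,t,col,zt,3000)]
    # use only front edges? report
    print("t",s["t"],"tcp",s["tool_pos"].round(1),"tilt",tilt(s),"w",round(s["gripper_width"],1))
    for a in o: print("held at",*a,"minus tcp",(a[2]-s["tool_pos"][:2]).round(1))
    for a in lids(img,K,R,t,DARK,55): print("dark",*a)
    return img
E
python3 - <<'E'
from h import *
held()
E
```

```text
t 22.45 tcp [626.1  93.6 179.8] tilt (array([0.0105, 0.0337]), np.float64(182.59)) w 51.2
held at [624.6  94.6] S [624.6  94.9] [57.1 54.1] 1.8 [256. 252.] minus tcp [-1.5  1.3]
dark [618.3  81.8] S [619.3  82.6] [31.3 54.1] 2.1 [237. 180.]
dark [632.7 -19.2] R [632.6 -19.3] [57.1 57.7] 2.1 [119. 193.]
dark [530.5 -22.9] S [530.6 -22.9] [54.4 52.9] 1.8 [100.  63.]
dark [526.8  79.3] R [527.   79.2] [59.2 58.9] 3.0 [237.  65.]
```

Call:
apply_moves(
  series="0.3 -1.1 -3 0 0;0.3 -1.1 -6 0 0;0.3 -1.1 -7.5 0 0;0.3 -1.1 -8 0 0;0.3 -1.1 -8 0 0;0.3 -1.1 -8 0 0",
)

```text
t: 23.0
tool_pos: [628.8, 84.2, 100.6]
tcp_rot: [-0.024, 1.0, 0.017, 0.006]
ft_force: [1.2, -0.4, -0.6]
gripper_width: 50.9
```

Run:
```python
from h import *
img=held(); cv2.imwrite("pics/w13.png",img)
img,K,R,t,s=cam("scene"); cv2.imwrite("pics/sc13.png",cv2.resize(img[140:280,190:390],None,fx=4,fy=4,interpolation=cv2.INTER_CUBIC))
```

```text
t 23.0 tcp [628.8  84.2 100.6] tilt (array([0.0111, 0.0338]), np.float64(182.73)) w 50.9
held at [627.3  85.2] S [627.2  85.5] [57.1 54.1] 2.1 [255. 252.] minus tcp [-1.6  1.3]
dark [605.9  77.8] R [606.8  81.8] [ 8.2 53.7] 2.1 [247. 193.]
dark [632.  -18.5] R [632.  -18.6] [57.  57.1] 85.3 [ 82. 228.]
```

View pics/w13.png

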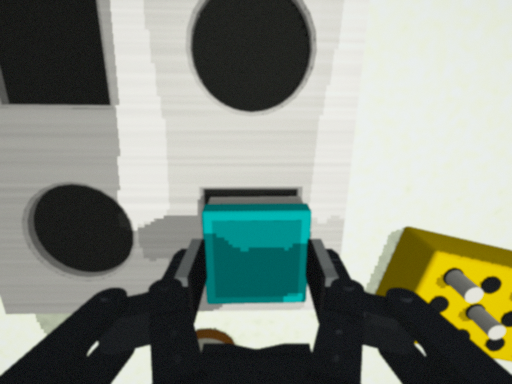

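View pics/sc13.png

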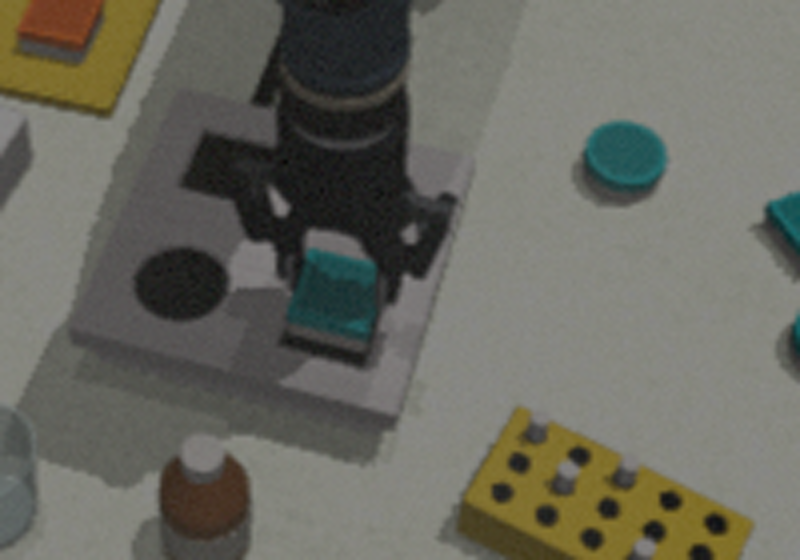

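Call:
apply_moves(
  series="0.08 -0.24 0 0 0;0.08 -0.24 -0.3 0 0;0.08 -0.24 -0.6 0 0;0.08 -0.24 -0.9 0 0;0.08 -0.24 -1.2 0 0;0.08 -0.24 -1.5 0 0;0.08 -0.24 -1.7 0 0;0.08 -0.24 -1.7 0 0",
)

```text
t: 23.77
tool_pos: [630.6, 81.3, 85.0]
tcp_rot: [-0.024, 1.0, 0.017, 0.007]
ft_force: [0.3, 0.6, 0.5]
gripper_width: 51.4
```

Call:
apply_moves(
  series="0 0 -0.1 0 0.3;0 0 -0.1 0 1;0 0 -0.1 0 1;0 0 -0.1 0 1;0 0 3 0 1;0 0 7 0 1;0 0 10 0 1;0 0 13 0 1",
)

```text
t: 24.43
tool_pos: [630.7, 81.3, 216.7]
tcp_rot: [-0.024, 1.0, 0.017, 0.008]
ft_force: [0.7, 0.1, 0.1]
gripper_width: 85.6
```

Call:
apply_moves(
  series="0 0 1 0 1;0 0 1 0 1;0 0 1 0 1",
)

```text
t: 24.68
tool_pos: [631.3, 81.3, 227.3]
tcp_rot: [-0.024, 1.0, 0.017, 0.009]
ft_force: [-0.3, 0.4, 0.3]
gripper_width: 85.4
```

Run:
```python
from h import *
img,K,R,t,s=cam("wrist"); cv2.imwrite("pics/w14.png",img);print(s["t"],s["tool_pos"],tilt(s))
for a in lids(img,K,R,t,TURQ,73): print("tq",*a)
for a in lids(img,K,R,t,DARK,55): print("dark",*a)
img,K,R,t,s=cam("top")
for a in lids(img,K,R,t,TURQ,26,60): print("tq",*a)
```

```text
24.6833 [631.30492929  81.30405416 227.32911334] (array([0.0165, 0.0337]), np.float64(182.7))
tq [629.7  82.6] S [629.6  82.5] [55.  53.3] 2.6 [251. 177.]
dark [633.1 -19.7] R [632.7 -19.7] [58. 58.] 2.0 [149. 173.]
dark [530.5 -23.6] S [530.4 -23.5] [54.4 53.3] 2.4 [137.  61.]
dark [526.6  79.2] R [526.7  79. ] [59.4 58.9] 4.4 [252.  63.]
tq [414.5 370.8] S [414.3 370.8] [53.9 54.4] 42.8 [107. 261.]
tq [506.8 396.8] R [507.4 396.8] [59.5 56.4] 88.9 [ 99. 227.]
```

View pics/w14.png

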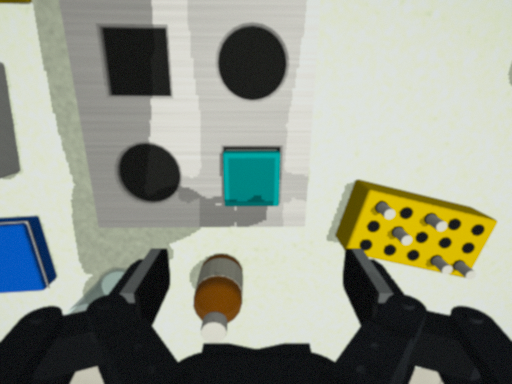

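Call:
apply_moves(
  series="-21.8 29.1 0 40 1;-21.8 29.1 0 40 1;-21.8 29.1 0 40 1;-21.8 29.1 0 40 1;-21.8 29.1 0 40 1;-21.8 29.1 0 40 1;-21.8 29.1 0 40 1;-21.8 29.1 0 40 1",
)

```text
t: 25.45
tool_pos: [427.8, 348.3, 221.7]
tcp_rot: [-0.364, 0.931, 0.017, -0.002]
ft_force: [0.1, 0.0, 0.7]
gripper_width: 85.4
```

Call:
apply_moves(
  series="-0.7 0.8 0 0 1;-0.7 0.8 0 0 1;-0.7 0.8 0 0 1;-0.7 0.8 4 0 1",
)

```text
t: 25.78
tool_pos: [413.8, 350.6, 245.4]
tcp_rot: [-0.363, 0.931, 0.014, -0.018]
ft_force: [-1.9, -1.6, -3.9]
gripper_width: 85.3
```

Call:
apply_moves(
  series="0 0 -3 0 1;0 0 -6 0 1;0 0 -8 0 1;0 0 -9 0 1;0 0 -9 0 1;0 0 -9 0 1;0 0 -9 0 1",
)

```text
t: 26.37
tool_pos: [415.2, 350.6, 157.1]
tcp_rot: [-0.363, 0.932, 0.014, -0.017]
ft_force: [0.3, 0.0, 0.4]
gripper_width: 85.3
```

Run:
```python
from h import *
img,K,R,t,s=cam("wrist"); cv2.imwrite("pics/w15.png",img);print(s["t"],s["tool_pos"],tilt(s))
for a in lids(img,K,R,t,TURQ,26): print("tq",*a)
```

```text
26.3667 [415.1863441  350.55771118 157.07189098] (array([-0.0415,  0.0136]), np.float64(222.58))
tq [504.1 398.9] R [503.8 398.5] [63.4 58.1] 40.7 [225. 287.]
tq [412.6 373.4] S [412.6 373.4] [55.5 53.1] 43.4 [269. 205.]
tq [399.2 234.1] R [399.3 233.9] [58.4 58.9] 67.7 [154.  83.]
```

View pics/w15.png

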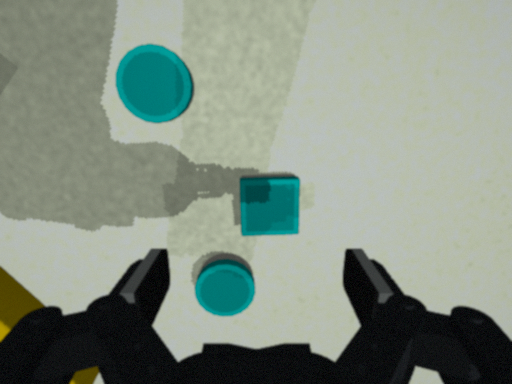

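Call:
apply_moves(
  series="-0.2 2.3 0 0 1;-0.2 2.3 0 0 1;-0.2 2.3 0 0 1;-0.2 2.3 -4 0 1",
)

```text
t: 26.75
tool_pos: [419.3, 378.0, 127.8]
tcp_rot: [-0.364, 0.931, 0.016, -0.007]
ft_force: [2.6, 0.9, 0.8]
gripper_width: 85.3
```

Call:
apply_moves(
  series="0 0 -3 0 1;0 0 -4 0 1;0 0 -4 0 1;0 0 -4 0 1;0 0 -4 0 1",
)

```text
t: 27.17
tool_pos: [420.3, 378.4, 89.8]
tcp_rot: [-0.363, 0.931, 0.016, -0.005]
ft_force: [-0.5, -0.4, 0.4]
gripper_width: 85.9
```

Run:
```python
from h import *
img,K,R,t,s=cam("wrist"); cv2.imwrite("pics/w16.png",img);print(s["t"],s["tool_pos"],tilt(s))
for a in lids(img,K,R,t,TURQ,26): print("tq",*a)
```

```text
27.1667 [420.27155245 378.44159071  89.83805707] (array([-0.0216,  0.0267]), np.float64(222.62))
tq [503.4 399.3] R [502.7 400.3] [65.2 56.5] 16.7 [197. 310.]
tq [412.7 373.3] S [412.7 373.4] [55.3 53.2] 43.5 [253. 204.]
```

Call:
apply_moves(
  series="-0.75 -0.5 -1 1 1;-0.75 -0.5 -3 1 1;-0.75 -0.5 -4.5 1 1;-0.75 -0.5 -5.4 1 1;-0.75 -0.5 -5.4 1 1;-0.75 -0.5 -5.4 1 1",
)

```text
t: 27.72
tool_pos: [413.3, 373.8, 36.8]
tcp_rot: [-0.372, 0.928, 0.016, -0.005]
ft_force: [1.0, -1.0, 0.4]
gripper_width: 85.4
```

Call:
apply_moves(
  series="0 0 -0.1 0 0;0 0 -0.1 0 0;0 0 -0.1 0 0;0 0 -0.1 0 0;0 0 -0.1 0 0;0 0 -0.1 0 0",
)

```text
t: 28.22
tool_pos: [414.8, 374.7, 37.9]
tcp_rot: [-0.372, 0.928, 0.017, -0.003]
ft_force: [-0.2, -0.6, 5.7]
gripper_width: 51.4
```

Call:
apply_moves(
  series="0 0 1.5 0 0;0 0 5 0 0;0 0 9 0 0;11.4 -39.6 12 -41 0;11.4 -39.6 13 -41 0;11.4 -39.6 13 -41 0;11.4 -39.6 13 -41 0;11.4 -39.6 13 -41 0",
)

```text
t: 28.88
tool_pos: [472.0, 173.8, 147.6]
tcp_rot: [-0.066, 0.998, 0.017, 0.003]
ft_force: [1.6, -0.1, 0.2]
gripper_width: 50.9
```

Run:
```python
from h import *
s=sensors.read_state();print(s["t"],s["tool_pos"],tilt(s),s["gripper_width"])
```

```text
28.8833 [472.03168847 173.76009263 147.58525669] (array([0.0029, 0.034 ]), np.float64(187.51)) 50.9211919453986
```

Call:
apply_moves(
  series="5.7 -19.9 2 -5 0;5.7 -19.9 2 -5 0;5.7 -19.9 2 -5 0;5.7 -19.9 2 -5 0;5.7 -19.9 2 -5 0;5.7 -19.9 2 -5 0;5.7 -19.9 2 -5 0;5.7 -19.9 2 -5 0",
)

```text
t: 29.55
tool_pos: [528.6, -25.2, 167.1]
tcp_rot: [-0.021, 1.0, 0.017, 0.003]
ft_force: [-0.2, -0.2, 0.1]
gripper_width: 51.1
```

Run:
```python
from h import *
img=held(); cv2.imwrite("pics/w17.png",img)
```

```text
t 29.55 tcp [528.6 -25.2 167.1] tilt (array([0.0046, 0.0346]), np.float64(182.46)) w 51.1
held at [525.7 -24.1] S [525.8 -23.8] [57.5 54. ] 1.9 [256. 250.] minus tcp [-2.8  1.4]
dark [643.5 -20.5] R [645.3 -20.6] [25.2 57.5] 2.5 [251. 310.]
dark [514.3 -25.6] S [514.4 -25.5] [22.9 54.2] 2.0 [250. 179.]
dark [525.3  77.4] R [525.5  77.4] [56.9 57.7] 2.0 [372. 195.]
```

View pics/w17.png

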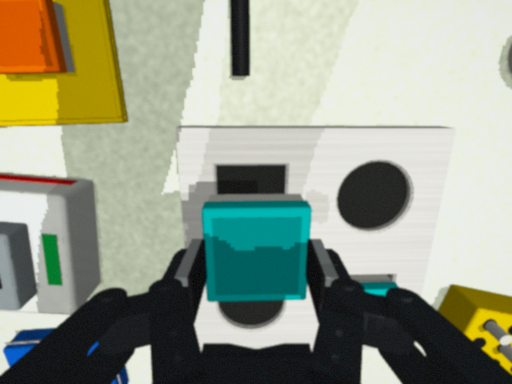

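Call:
apply_moves(
  series="0.35 -0.1 -3 0 0;0.35 -0.1 -5 0 0;0.35 -0.1 -6.5 0 0;0.35 -0.1 -7 0 0;0.35 -0.1 -7 0 0;0.35 -0.1 -7 0 0",
)

```text
t: 30.1
tool_pos: [531.8, -24.3, 97.4]
tcp_rot: [-0.023, 1.0, 0.017, 0.003]
ft_force: [-0.0, -0.3, -0.3]
gripper_width: 50.9
```

Run:
```python
from h import *
img=held(); cv2.imwrite("pics/w18.png",img)
```

```text
t 30.1 tcp [531.8 -24.3  97.4] tilt (array([0.0044, 0.0347]), np.float64(182.64)) w 50.9
held at [528.6 -23.2] S [528.4 -23. ] [56.6 54. ] 2.1 [255. 249.] minus tcp [-3.4  1.3]
dark [505.7 -30. ] R [504.2 -26.5] [ 7.9 54.1] 7.2 [249. 190.]
dark [524.7  76.4] R [524.8  76.4] [56.6 56.8] 10.5 [416. 225.]
```

View pics/w18.png

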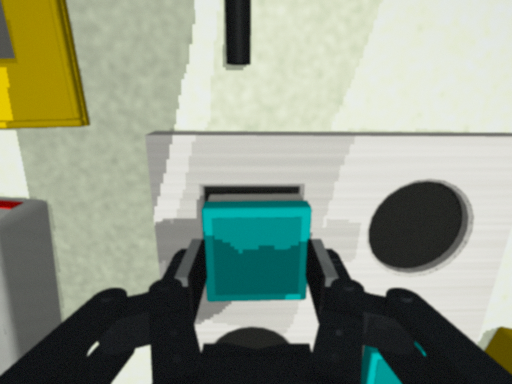

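Call:
apply_moves(
  series="0.08 -0.22 0 0 0;0.08 -0.22 -0.2 0 0;0.08 -0.22 -0.5 0 0;0.08 -0.22 -0.8 0 0;0.08 -0.22 -1.1 0 0;0.08 -0.22 -1.3 0 0;0.08 -0.22 -1.4 0 0;0.08 -0.22 -1.4 0 0",
)

```text
t: 30.82
tool_pos: [532.6, -27.2, 90.0]
tcp_rot: [-0.023, 1.0, 0.017, 0.004]
ft_force: [-13.7, 0.5, 24.2]
gripper_width: 51.0
```

Call:
apply_moves(
  series="0 0 0.2 0 0;-0.15 0 0.2 0 0;-0.15 0 0 0 0;-0.15 0 -0.2 0 0;-0.15 0 -0.4 0 0;-0.15 0 -0.5 0 0",
)

```text
t: 31.32
tool_pos: [530.7, -27.1, 84.8]
tcp_rot: [-0.023, 1.0, 0.017, 0.003]
ft_force: [-2.8, -0.2, 9.0]
gripper_width: 51.2
```

Seated at 84.8. Release and look.

Call:
apply_moves(
  series="0 0 0 0 0.3;0 0 0 0 1;0 0 0 0 1;0 0 0 0 1;0 0 3 0 1;0 0 7 0 1;0 0 11 0 1;0 0 14 0 1",
)

```text
t: 31.98
tool_pos: [531.0, -27.1, 227.4]
tcp_rot: [-0.023, 1.0, 0.017, 0.004]
ft_force: [0.3, -0.7, 0.4]
gripper_width: 85.5
```

Call:
apply_moves(
  series="0 0 1 0 1;0 0 1 0 1;0 0 1 0 1",
)

```text
t: 32.23
tool_pos: [531.5, -27.2, 237.6]
tcp_rot: [-0.023, 1.0, 0.016, 0.005]
ft_force: [1.1, 1.5, 0.3]
gripper_width: 85.7
```

Run:
```python
from h import *
img,K,R,t,s=cam("wrist"); cv2.imwrite("pics/w19.png",img);print(s["t"],s["tool_pos"],tilt(s))
for a in lids(img,K,R,t,TURQ,73): print("tq",*a)
for a in lids(img,K,R,t,DARK,55): print("dark",*a)
img,K,R,t,s=cam("top"); cv2.imwrite("pics/top19.png",img)
for a in lids(img,K,R,t,TURQ,26,60): print("tq",*a)
```

```text
32.2333 [531.46042522 -27.19958452 237.56123341] (array([0.0084, 0.033 ]), np.float64(182.61))
tq [625.8  77.2] R [628.8  80.7] [57.4 55.4] 1.6 [341. 260.]
tq [528.  -25.9] S [528.1 -25.9] [54.5 53.5] 2.2 [251. 174.]
dark [632.  -20.8] R [632.4 -20.4] [55.3 58. ] 1.3 [252. 258.]
dark [ 597.7 -218.5] R [ 597.  -218.5] [ 9.6 72.5] 86.7 [ 72. 225.]
dark [525.6  78.1] R [525.6  78.1] [56.8 58.9] 49.8 [349. 171.]
tq [400.6 230.6] R [400.3 230.4] [56.6 57.7] 45.0 [160. 266.]
tq [506.8 396.8] R [507.4 396.8] [59.5 56.4] 88.9 [ 99. 227.]
tq [641.8  84.5] S [642.1  84.7] [57.6 56.7] 2.9 [215. 176.]
```

View pics/w19.png

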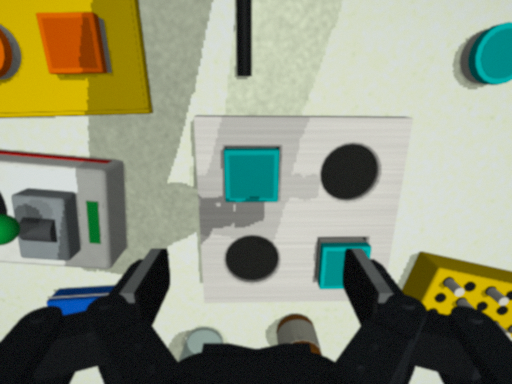

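Call:
apply_moves(
  series="-2.6 42.5 0 0 1;-2.6 42.5 0 0 1;-2.6 42.5 0 0 1;-2.6 42.5 0 0 1;-2.6 42.5 0 0 1;-2.6 42.5 0 0 1;-2.6 42.5 0 0 1;-2.6 42.5 0 0 1",
)

```text
t: 33.0
tool_pos: [508.2, 307.0, 232.4]
tcp_rot: [-0.023, 1.0, 0.016, -0.0]
ft_force: [0.6, -0.7, 0.1]
gripper_width: 85.3
```

Call:
apply_moves(
  series="-1 12.5 -2 0 1;-1 12.5 -4 0 1;-1 12.5 -6 0 1;-1 12.5 -6 0 1;-1 12.5 -6 0 1;-1 12.5 -6 0 1;-1 12.5 -2 0 1",
)

```text
t: 33.58
tool_pos: [491.3, 425.8, 196.8]
tcp_rot: [-0.022, 1.0, 0.007, -0.013]
ft_force: [-1.4, -0.9, -4.2]
gripper_width: 85.0
```

Call:
apply_moves(
  series="0 0 -3 0 1;0 0 -6 0 1;0 0 -8 0 1;0 0 -8 0 1;0 0 -8 0 1;0 0 -8 0 1",
)

```text
t: 34.08
tool_pos: [492.7, 425.3, 119.3]
tcp_rot: [-0.021, 1.0, 0.008, -0.011]
ft_force: [0.4, 0.1, 0.5]
gripper_width: 85.4
```

Run:
```python
from h import *
img,K,R,t,s=cam("wrist"); cv2.imwrite("pics/w20.png",img);print(s["t"],s["tool_pos"],tilt(s))
for a in lids(img,K,R,t,TURQ,26): print("tq",*a)
```

```text
34.0833 [492.69179751 425.32876285 119.33703646] (array([-0.0227,  0.0153]), np.float64(182.46))
tq [504.8 400.8] R [504.8 400.8] [59.4 59.1] 28.2 [221. 220.]
```

View pics/w20.png

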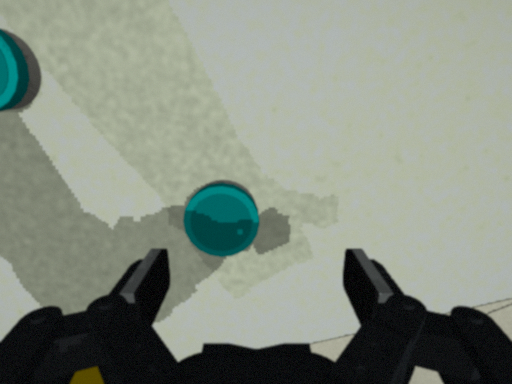

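Call:
apply_moves(
  series="1.25 -2.5 0 0 1;1.25 -2.5 -1.5 0 1;1.25 -2.5 -3 0 1;1.25 -2.5 -3 0 1;1.25 -2.5 -3 0 1;1.25 -2.5 -3 0 1",
)

```text
t: 34.63
tool_pos: [506.5, 401.6, 92.3]
tcp_rot: [-0.022, 1.0, 0.009, -0.009]
ft_force: [0.6, 0.5, 0.5]
gripper_width: 85.4
```

Run:
```python
from h import *
img,K,R,t,s=cam("wrist");print(s["t"],s["tool_pos"],tilt(s))
for a in lids(img,K,R,t,TURQ,26): print("tq",*a)
print(sensors.read_state()["tool_pos"])
```

```text
34.6333 [506.46383509 401.56755162  92.27378844] (array([-0.0188,  0.0179]), np.float64(182.5))
tq [505.1 400.5] R [505.4 400.4] [59.3 59.2] 47.0 [251. 216.]
[506.53310151 401.72778471  92.35775426]
```

Call:
apply_moves(
  series="-0.13 -0.12 -2 0 1;-0.13 -0.12 -4 0 1;-0.13 -0.12 -5.2 0 1;-0.13 -0.12 -5.6 0 1;-0.13 -0.12 -5.6 0 1;-0.13 -0.12 -5.6 0 1",
)

```text
t: 35.18
tool_pos: [505.5, 400.8, 37.0]
tcp_rot: [-0.022, 1.0, 0.009, -0.009]
ft_force: [0.1, -0.2, -0.6]
gripper_width: 85.0
```

Call:
apply_moves(
  series="0 0 -0.1 0 0;0 0 -0.1 0 0;0 0 -0.1 0 0;0 0 -0.1 0 0;0 0 -0.1 0 0;0 0 -0.1 0 0",
)

```text
t: 35.68
tool_pos: [513.2, 403.0, 49.9]
tcp_rot: [-0.021, 1.0, 0.013, 0.001]
ft_force: [-2.1, -9.2, 32.8]
gripper_width: 35.2
```

Call:
apply_moves(
  series="0 0 1 0 1;0 0 2 0 1;0 0 4 0 1;0 0 8 0 1;0 0 10 0 1;0 0 10 0 1;0 0 10 0 1",
)

```text
t: 36.27
tool_pos: [514.2, 403.9, 152.1]
tcp_rot: [-0.021, 1.0, 0.014, 0.002]
ft_force: [-0.8, -0.0, -1.8]
gripper_width: 85.3
```

Run:
```python
from h import *
img,K,R,t,s=cam("wrist");print(s["t"],s["tool_pos"],tilt(s)); cv2.imwrite("pics/w21.png",img)
for a in lids(img,K,R,t,TURQ,26): print("tq",*a)
```

```text
36.2667 [514.15992729 403.864175   152.05213212] (array([0.0042, 0.0281]), np.float64(182.44))
tq [505.1 403.7] R [505.2 403.6] [58.7 58.7] 46.8 [251. 180.]
```

View pics/w21.png

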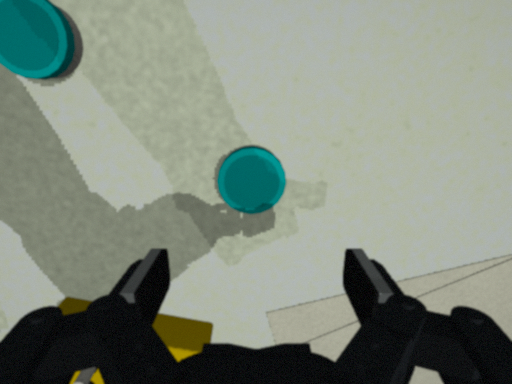

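Call:
apply_moves(
  series="-0.88 -0.1 -3 0 1;-0.88 -0.1 -6 0 1;-0.88 -0.1 -7 0 1;-0.88 -0.1 -7 0 1;-0.88 -0.1 -7 0 1",
)

```text
t: 36.73
tool_pos: [503.0, 401.3, 77.6]
tcp_rot: [-0.021, 1.0, 0.012, -0.001]
ft_force: [-0.5, -0.3, 0.1]
gripper_width: 85.7
```

Run:
```python
from h import *
img,K,R,t,s=cam("wrist");print(s["t"],s["tool_pos"],tilt(s))
for a in lids(img,K,R,t,TURQ,26): print("tq",*a)
print(sensors.read_state()["tool_pos"])
```

```text
36.7333 [502.98910129 401.33710987  77.58582008] (array([-0.003 ,  0.0235]), np.float64(182.44))
tq [504.7 403.7] R [504.7 403.2] [60.5 58.3] 27.4 [256. 228.]
[504.30491159 402.13148572  79.7212343 ]
```

Call:
apply_moves(
  series="0.05 0.12 -2 0 1;0.05 0.12 -4 0 1;0.05 0.12 -4.8 0 1;0.05 0.12 -4.8 0 1;0.05 0.12 -4.8 0 1;0.05 0.12 -4.8 0 1",
)

```text
t: 37.28
tool_pos: [506.0, 404.1, 33.8]
tcp_rot: [-0.021, 1.0, 0.014, 0.002]
ft_force: [0.0, -0.4, 0.5]
gripper_width: 85.3
```

Call:
apply_moves(
  series="0 0 0 0 0;0 0 0 0 0;0 0 0 0 0;0 0 0 0 0",
)

```text
t: 37.62
tool_pos: [507.7, 404.8, 36.8]
tcp_rot: [-0.021, 1.0, 0.015, 0.004]
ft_force: [-0.9, -1.0, 5.6]
gripper_width: 56.2
```

Call:
apply_moves(
  series="0 0 0 0 0;0 0 0.5 0 0;0 0 1.5 0 0;0 0 3 0 0;0 0 5 0 0;0 0 7 0 0",
)

```text
t: 38.12
tool_pos: [507.0, 404.5, 107.2]
tcp_rot: [-0.021, 1.0, 0.014, 0.003]
ft_force: [-0.4, -0.1, -0.9]
gripper_width: 56.1
```

Run:
```python
from h import *
img=held(36); cv2.imwrite("pics/w22.png",img)
```

```text
t 38.1167 tcp [507.  404.5 107.2] tilt (array([0.0055, 0.0285]), np.float64(182.43)) w 56.1
held at [503.3 405.4] R [503.1 405.4] [61.6 56.5] 1.3 [256. 251.] minus tcp [-3.9  0.9]
```

View pics/w22.png

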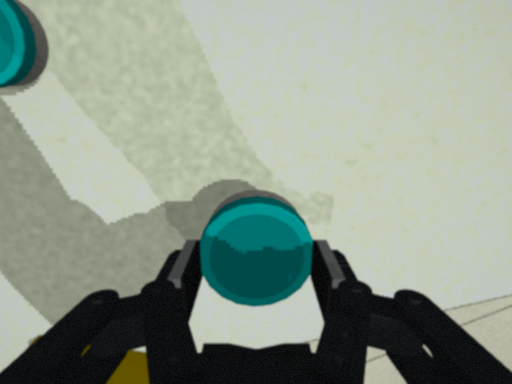

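Call:
apply_moves(
  series="12.9 -42.7 6 0 0;12.9 -42.7 6 0 0;12.9 -42.7 6 0 0;12.9 -42.7 6 0 0;12.9 -42.7 6 0 0;12.9 -42.7 6 0 0;12.9 -42.7 6 0 0;12.9 -42.7 6 0 0",
)

```text
t: 38.83
tool_pos: [604.8, 87.8, 156.4]
tcp_rot: [-0.021, 1.0, 0.017, 0.007]
ft_force: [1.4, -0.4, -0.7]
gripper_width: 56.2
```

Run:
```python
from h import *
s=sensors.read_state();print(s["t"],s["tool_pos"],tilt(s),s["gripper_width"])
```

```text
38.8333 [604.77262877  87.83891101 156.38392007] (array([0.0135, 0.0335]), np.float64(182.43)) 56.20642127909453
```

Call:
apply_moves(
  series="3 -11 0 0 0;3 -11 0 0 0;3 -11 0 0 0;3 -11 -2 0 0;3 -11 -4 0 0;3 -11 -5 0 0;3 -11 -5 0 0;3 -11 -5 0 0",
)

```text
t: 39.5
tool_pos: [633.9, -21.6, 105.4]
tcp_rot: [-0.022, 1.0, 0.017, 0.006]
ft_force: [0.1, 0.6, -0.6]
gripper_width: 56.1
```

Run:
```python
from h import *
img=held(36); cv2.imwrite("pics/w23.png",img);print(sensors.read_state()["tool_pos"])
```

```text
t 39.5 tcp [633.9 -21.6 105.4] tilt (array([0.0111, 0.034 ]), np.float64(182.47)) w 56.1
held at [630.2 -20.7] R [629.7 -20.7] [61.2 56.8] 1.6 [255. 251.] minus tcp [-4.2  0.9]
held at [618.6  64.3] S [618.6  64.3] [48.4 49.8] 2.4 [426. 234.] minus tcp [-15.3  85.9]
dark [617.1 -25.1] R [615.3 -25.3] [22.3 57.5] 13.2 [247. 195.]
[634.78910112 -21.56237157 106.81231128]
```

View pics/w23.png

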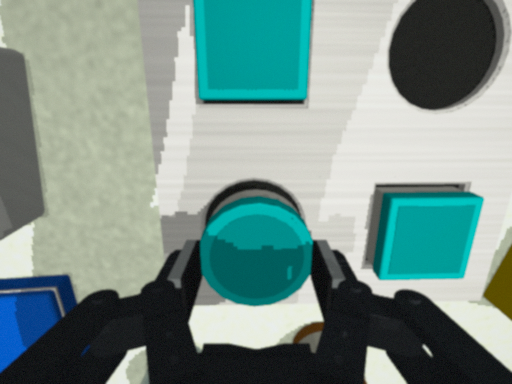

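Call:
apply_moves(
  series="0.16 -0.12 -0.4 0 0;0.16 -0.12 -0.8 0 0;0.16 -0.12 -1.1 0 0;0.16 -0.12 -1.4 0 0;0.16 -0.12 -1.7 0 0;0.16 -0.12 -2 0 0;0.16 -0.12 -2.2 0 0;0.16 -0.12 -2.2 0 0",
)

```text
t: 40.22
tool_pos: [636.2, -22.7, 84.2]
tcp_rot: [-0.022, 1.0, 0.017, 0.007]
ft_force: [0.5, 0.2, -0.2]
gripper_width: 55.8
```

Call:
apply_moves(
  series="0 0 -0.05 0 0.3;0 0 -0.05 0 1;0 0 0 0 1;0 0 0 0 1;0 0 3 0 1;0 0 7 0 1;0 0 11 0 1;0 0 14 0 1",
)

```text
t: 40.88
tool_pos: [636.7, -22.8, 228.1]
tcp_rot: [-0.022, 1.0, 0.016, 0.009]
ft_force: [1.3, 0.8, 1.6]
gripper_width: 85.1
```

Call:
apply_moves(
  series="0 0 1 0 1;0 0 1 0 1;0 0 1 0 1",
)

```text
t: 41.13
tool_pos: [637.5, -23.0, 239.6]
tcp_rot: [-0.022, 1.0, 0.016, 0.01]
ft_force: [0.1, -0.6, -0.1]
gripper_width: 85.4
```

Run:
```python
from h import *
img,K,R,t,s=cam("wrist"); cv2.imwrite("pics/w24.png",img);print(s["t"],s["tool_pos"],tilt(s))
for a in lids(img,K,R,t,TURQ,73): print("tq",*a)
for a in lids(img,K,R,t,DARK,55): print("dark",*a)
img,K,R,t,s=cam("top"); cv2.imwrite("pics/top24.png",img)
for a in lids(img,K,R,t,TURQ,26,60): print("tq",*a)
```

```text
41.1333 [637.48157851 -22.95541509 239.55980536] (array([0.0198, 0.0327]), np.float64(182.49))
tq [629.9  81.1] S [629.9  81. ] [55.  55.5] 2.5 [353. 171.]
tq [633.7 -21.6] R [634.  -21.9] [59.8 57.9] 4.0 [251. 171.]
tq [530.1 -25.6] S [530.  -25.7] [53.6 53.7] 2.5 [251.  57.]
dark [526.7  78.1] R [526.8  78.3] [58.7 58.1] 2.8 [360.  61.]
tq [400.6 230.6] R [400.3 230.4] [56.6 57.7] 45.0 [160. 266.]
```

View pics/w24.png

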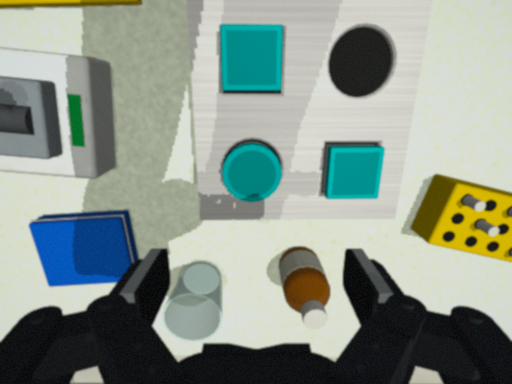

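Call:
apply_moves(
  series="-23.8 25.6 0 0 1;-23.8 25.6 0 0 1;-23.8 25.6 0 0 1;-23.8 25.6 0 0 1;-23.8 25.6 0 0 1;-23.8 25.6 0 0 1;-23.8 25.6 0 0 1;-23.8 25.6 0 0 1",
)

```text
t: 41.9
tool_pos: [406.6, 221.6, 233.4]
tcp_rot: [-0.021, 1.0, 0.016, 0.005]
ft_force: [0.9, 0.8, 0.2]
gripper_width: 85.5
```

Call:
apply_moves(
  series="-1.6 1.8 -3 0 1;-1.6 1.8 -6 0 1;-1.6 1.8 -8 0 1;-1.6 1.8 -8 0 1;-1.6 1.8 -8 0 1;-1.6 1.8 -4 0 1",
)

```text
t: 42.4
tool_pos: [382.2, 235.9, 181.1]
tcp_rot: [-0.021, 1.0, 0.011, -0.007]
ft_force: [-1.4, -1.0, -1.9]
gripper_width: 85.2
```

Call:
apply_moves(
  series="0 0 -3 0 1;0 0 -6 0 1;0 0 -8 0 1;0 0 -8 0 1;0 0 -8 0 1;0 0 -8 0 1",
)

```text
t: 42.9
tool_pos: [383.8, 236.2, 103.3]
tcp_rot: [-0.021, 1.0, 0.012, -0.006]
ft_force: [-0.0, -0.9, 0.1]
gripper_width: 85.2
```

Run:
```python
from h import *
img,K,R,t,s=cam("wrist"); cv2.imwrite("pics/w25.png",img);print(s["t"],s["tool_pos"],tilt(s))
for a in lids(img,K,R,t,TURQ,26): print("tq",*a)
print(sensors.read_state()["tool_pos"])
```

```text
42.9 [383.81299772 236.24515435 103.28669591] (array([-0.0122,  0.0234]), np.float64(182.38))
tq [398.1 233.3] R [398.2 233.3] [60.8 58.3] 1.9 [247. 230.]
[384.11598189 236.43040299 103.68696251]
```

View pics/w25.png

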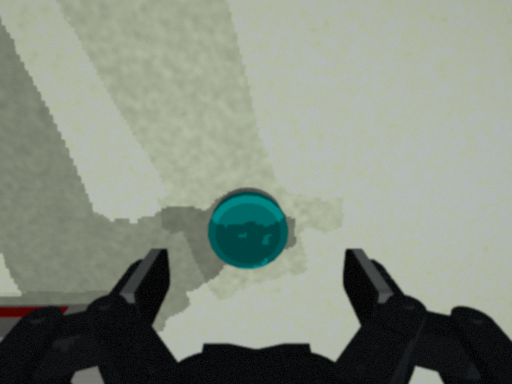

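Call:
apply_moves(
  series="1.4 -0.3 0 0 1;1.4 -0.3 -2 0 1;1.4 -0.3 -4.5 0 1;1.4 -0.3 -6.5 0 1;1.4 -0.3 -7.1 0 1;1.4 -0.3 -7.2 0 1;1.4 -0.3 -7.2 0 1;1.4 -0.3 -7.2 0 1",
)

```text
t: 43.62
tool_pos: [399.8, 234.1, 33.8]
tcp_rot: [-0.021, 1.0, 0.013, -0.004]
ft_force: [-0.4, 0.3, -0.1]
gripper_width: 85.6
```

Call:
apply_moves(
  series="0 0 0 0 0;0 0 0 0 0;0 0 0 0 0;0 0 0 0 0;0 0 0 0 0",
)

```text
t: 44.03
tool_pos: [401.6, 234.6, 36.6]
tcp_rot: [-0.021, 1.0, 0.013, -0.002]
ft_force: [-1.2, -1.9, 7.9]
gripper_width: 56.4
```

Call:
apply_moves(
  series="0 0 1 0 0;0 0 4 0 0;4 -5 8 0 0;7 -9 10 0 0;12.6 -15.7 10 0 0;12.6 -15.7 10 0 0;12.6 -15.7 10 0 0;12.6 -15.7 9 0 0",
)

```text
t: 44.7
tool_pos: [534.4, 72.4, 131.3]
tcp_rot: [-0.018, 1.0, 0.012, 0.004]
ft_force: [0.5, 0.4, 0.3]
gripper_width: 56.2
```

Call:
apply_moves(
  series="0 0 -1 0 0;0 0 -2 0 0;0 0 -2.5 0 0;0 0 -2.5 0 0;0 0 -2.5 0 0",
)

```text
t: 45.12
tool_pos: [532.7, 73.6, 105.1]
tcp_rot: [-0.019, 1.0, 0.012, 0.003]
ft_force: [-0.3, -0.2, -0.1]
gripper_width: 56.4
```

Run:
```python
from h import *
img=held(36); cv2.imwrite("pics/w26.png",img);print(sensors.read_state()["tool_pos"])
```

```text
t 45.1167 tcp [532.7  73.6 105.1] tilt (array([0.0056, 0.0234]), np.float64(182.16)) w 56.4
held at [529.   74.5] R [528.8  74.4] [61.6 56.8] 1.6 [256. 251.] minus tcp [-3.9  0.8]
held at [516.9 -10.6] S [517.  -10.6] [47.9 49.4] 2.6 [ 79. 225.] minus tcp [-15.7 -84.2]
dark [512.6  80.8] R [510.4  81. ] [59.6 29. ] 80.9 [266. 192.]
[533.31958399  73.55427432 105.83006381]
```

View pics/w26.png

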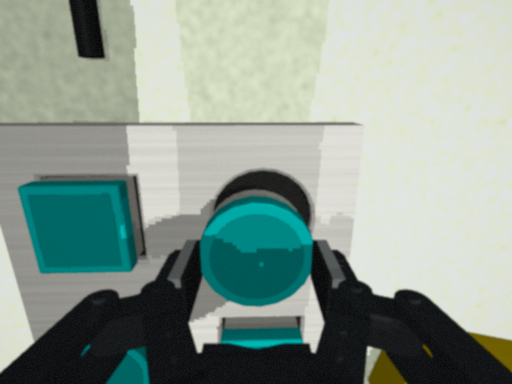

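Call:
apply_moves(
  series="-0.4 0.43 0 0 0;-0.4 0.43 -0.5 0 0;-0.4 0.43 -0.9 0 0;-0.4 0.43 -1.3 0 0;-0.4 0.43 -1.6 0 0;-0.4 0.43 -1.9 0 0;-0.4 0.43 -2.1 0 0;-0.4 0.43 -2.1 0 0",
)

```text
t: 45.83
tool_pos: [529.2, 77.7, 84.3]
tcp_rot: [-0.019, 1.0, 0.012, 0.003]
ft_force: [-0.6, -0.1, -1.0]
gripper_width: 56.4
```

Call:
apply_moves(
  series="0 0 -0.1 0 0.3;0 0 -0.1 0 1;0 0 -0.1 0 1;0 0 -0.1 0 1;0 0 3 0 1;0 0 7 0 1;0 0 11 0 1;0 0 15 0 1",
)

```text
t: 46.5
tool_pos: [528.6, 77.7, 235.6]
tcp_rot: [-0.019, 1.0, 0.012, 0.003]
ft_force: [2.0, -0.0, -0.0]
gripper_width: 85.5
```

Call:
apply_moves(
  series="0 -4 2 0 1;0 -4 2 0 1;0 -4 2 0 1;0 -4 2 0 1",
)

```text
t: 46.83
tool_pos: [528.5, 37.6, 255.1]
tcp_rot: [-0.018, 1.0, 0.012, 0.003]
ft_force: [-0.4, 0.6, 0.6]
gripper_width: 85.3
```

Run:
```python
from h import *
img,K,R,t,s=cam("wrist"); cv2.imwrite("pics/w27.png",img);print(s["t"],s["tool_pos"],tilt(s))
for a in lids(img,K,R,t,TURQ,73): print("tq",*a)
img,K,R,t,s=cam("scene"); cv2.imwrite("pics/sc27.png",cv2.resize(img[110:280,100:420],None,fx=2.5,fy=2.5,interpolation=cv2.INTER_CUBIC))
```

```text
46.8333 [528.47527939  37.60809895 255.11905719] (array([0.0051, 0.0239]), np.float64(182.08))
tq [628.5  82. ] S [628.3  82.2] [57.7 53.1] 2.5 [286. 258.]
tq [632.3 -20.7] R [632.3 -20.3] [57.8 63. ] 64.1 [198. 260.]
tq [528.  -24.7] S [528.1 -24.7] [53.8 55.2] 1.8 [191. 172.]
tq [526.8  78.2] R [526.8  78.2] [59.5 58.5] 30.0 [290. 174.]
```

View pics/w27.png

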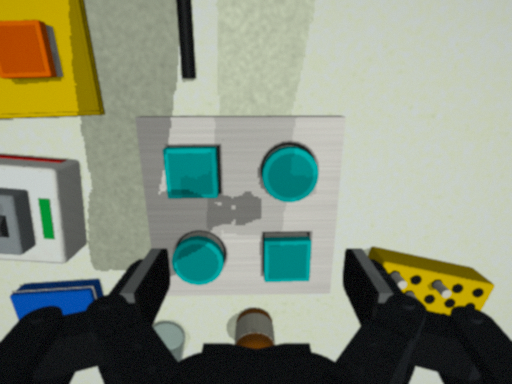

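View pics/sc27.png

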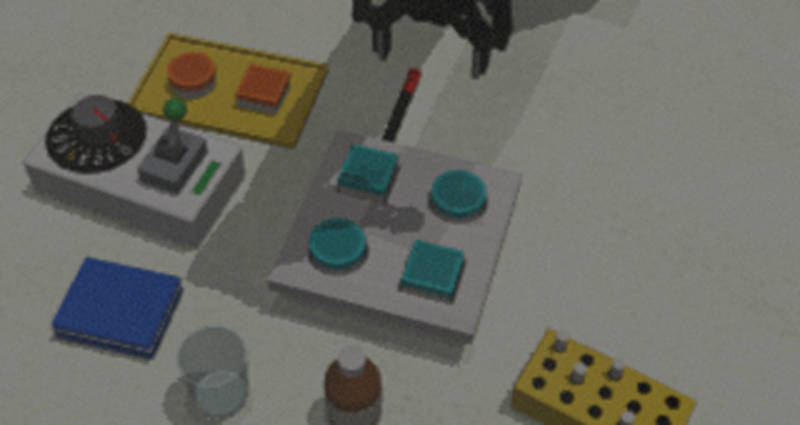

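Call:
apply_moves(
  series="4 -37.9 0 0 1;4 -37.9 0 0 1;4 -37.9 0 0 1;4 -37.9 0 0 1;4 -37.9 0 0 1;4 -37.9 0 0 1;4 -37.9 0 0 1;4 -37.9 0 0 1",
)

```text
t: 47.6
tool_pos: [562.5, -294.5, 251.7]
tcp_rot: [-0.019, 1.0, 0.013, -0.0]
ft_force: [1.2, -0.2, 0.3]
gripper_width: 85.9
```

Call:
apply_moves(
  series="0.4 -6 0 0 1;0.4 -6 0 0 1;0.4 -6 -3 0 1;0.4 -6 -6 0 1;0.4 -6 -8 0 1;0.4 -6 -8 0 1;0.4 -6 -8 0 1;0.4 -6 -8 0 1",
)

```text
t: 48.27
tool_pos: [566.9, -353.8, 172.1]
tcp_rot: [-0.02, 1.0, 0.013, -0.0]
ft_force: [0.5, -0.3, 0.7]
gripper_width: 85.2
```

Run:
```python
from h import *
img,K,R,t,s=cam("wrist"); cv2.imwrite("pics/w28.png",img);print(s["t"],s["tool_pos"],tilt(s));print(sensors.read_state()["tool_pos"])
np.savez("w28.npz",img=img,K=K,R=R,t=t)
```

```text
48.2667 [ 566.86169664 -353.83340652  172.14807909] (array([-0.0005,  0.0264]), np.float64(182.28))
[ 567.39843783 -354.34332033  173.49825929]
```

View pics/w28.png

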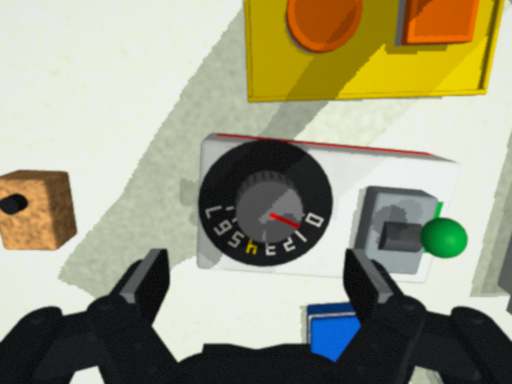

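```bash
cat >> h.py <<'E'
def redline(img,K,R,t,u0,v0,u1,v1):
    hsv=cv2.cvtColor(img,cv2.COLOR_BGR2HSV); m=(((hsv[...,0]<6)|(hsv[...,0]>174))&(hsv[...,1]>140)&(hsv[...,2]>80))
    ys,xs=np.nonzero(m[v0:v1,u0:u1]); w=unproj(np.c_[xs+u0,ys+v0],91,K,R,t)
    v=cv2.fitLine(w.astype(np.float32),cv2.DIST_L2,0,.01,.01).ravel(); a=np.degrees(np.arctan2(v[1],v[0]))
    print("line",a,v[2:],w.min(0),w.max(0),"joint",1.225-np.radians(a+3.3))
E
python3 - <<'E'
from h import *
d=np.load("w28.npz");a=[d[k] for k in("img","K","R","t")]
redline(*a,255,200,310,240)
print(unproj([(270,207)],90,*a[1:]))
E
```

```text
line 66.969215 [ 574.2157  -329.14246] [ 568.54394659 -340.5031482 ] [ 580.12951542 -318.23115389] joint -0.0014292002
[[ 564.27127017 -340.70466712]]
```

Call:
apply_moves(
  series="0.15 1.33 0 0 1;0.15 1.33 -2 0 1;0.15 1.33 -5 0 1;0.15 1.33 -7.5 0 1;0.15 1.33 -9.2 0 1;0.15 1.33 -9.2 0 1;0.15 1.33 -9.2 0 1",
)

```text
t: 48.9
tool_pos: [569.1, -340.0, 82.1]
tcp_rot: [-0.02, 1.0, 0.013, 0.001]
ft_force: [0.3, 0.4, 0.5]
gripper_width: 85.0
```

Call:
apply_moves(
  series="0 0 0 0 0;0 0 0 0 0;0 0 0 0 0;0 0 0 0 0;0 0 0 0 0",
)

```text
t: 49.32
tool_pos: [570.6, -342.0, 85.6]
tcp_rot: [-0.02, 1.0, 0.01, 0.003]
ft_force: [-0.1, -0.3, 5.7]
gripper_width: 48.0
```

Call:
apply_moves(
  series="0 0 0 -6 0;0 0 0 -12 0;0 0 0 -18 0;0 0 0 -24 0;0 0 0 -30 0;0 0 0 -36 0;0 0 0 -42 0;0 0 0 -48 0",
)

```text
t: 49.98
tool_pos: [570.4, -342.2, 85.7]
tcp_rot: [0.391, 0.921, 0.008, 0.007]
ft_force: [-0.9, -0.5, 0.3]
gripper_width: 48.1
```

Run:
```python
from h import *
s=sensors.read_state();print(s["t"],s["tool_pos"],tilt(s),s["gripper_width"],s["q"])
```

```text
49.9833 [ 570.38624707 -342.17791249   85.74862207] (array([0.0183, 0.0088]), np.float64(134.02)) 48.09957822903642 [-0.64921718  0.4238772   0.21565733  1.35328158  0.0181066   0.15331022]
```

Call:
apply_moves(
  series="0 0 0 -6 0;0 0 0 -12 0;0 0 0 -18 0;0 0 0 -24 0;0 0 0 -30 0;0 0 0 -32 0;0 0 0 -32 0;0 0 0 -32 0",
)

```text
t: 50.65
tool_pos: [570.2, -342.2, 85.7]
tcp_rot: [0.629, 0.778, 0.005, 0.008]
ft_force: [-1.2, 0.0, -0.9]
gripper_width: 48.3
```

Call:
apply_moves(
  series="0 0 0 0 1;0 0 0 0 1;0 0 0 0 1;0 0 0 0 1;0 0 3 0 1;0 0 7 0 1;0 0 10 0 1;0 0 10 0 1",
)

```text
t: 51.32
tool_pos: [573.5, -344.5, 195.7]
tcp_rot: [0.629, 0.778, 0.006, 0.016]
ft_force: [0.8, 0.2, 1.8]
gripper_width: 85.6
```

Call:
apply_moves(
  series="0 0 0 0 1;0 0 0 0 1;0 0 0 0 1",
)

```text
t: 51.57
tool_pos: [573.4, -344.5, 195.5]
tcp_rot: [0.629, 0.778, 0.006, 0.016]
ft_force: [-0.3, 0.9, -0.5]
gripper_width: 85.3
```

Run:
```python
from h import *
img,K,R,t,s=cam("wrist"); cv2.imwrite("pics/w29.png",img);print(s["t"],s["tool_pos"],tilt(s));print(sensors.read_state()["tool_pos"])
np.savez("w29.npz",img=img,K=K,R=R,t=t)
```

```text
51.5667 [ 573.42906642 -344.45417713  195.47125819] (array([ 0.0322, -0.0111]), np.float64(102.08))
[ 572.98762983 -344.14705348  194.3957894 ]
```

View pics/w29.png

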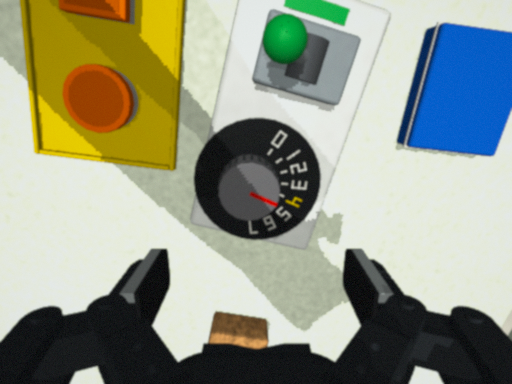

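Run:
```python
from h import *
d=np.load("w29.npz");a=[d[k] for k in("img","K","R","t")]
redline(*a,240,185,290,215)
for z in(115,120,125): print(z,unproj([(285,39)],z,*a[1:]))
```

```text
line -13.557456 [ 581.69934 -344.04822] [ 569.88449031 -348.20890251] [ 593.4961535 -339.8536351] joint 1.4040264
115 [[ 568.79738039 -231.54917157]]
120 [[ 568.38436769 -232.39300821]]
125 [[ 567.97135498 -233.23684486]]
```

Call:
apply_moves(
  series="-6 4 0 0 0;-6 8 0 0 0;-6 10.9 0 0 0;-6 10.9 0 0 0;-6 10.9 -3 0 0;-6 10.9 -6.2 0 0;-6 10.9 -6.2 0 0;-6 10.9 -6.2 0 0",
)

```text
t: 52.28
tool_pos: [510.3, -233.4, 128.5]
tcp_rot: [0.629, 0.778, 0.005, 0.011]
ft_force: [0.8, 0.2, 1.0]
gripper_width: 0.2
```

Run:
```python
from h import *
img,K,R,t,s=cam("wrist"); cv2.imwrite("pics/w30.png",img);print(s["t"],s["tool_pos"],tilt(s),s["gripper_width"])
img,K,R,t,s=cam("scene"); cv2.imwrite("pics/sc30.png",cv2.resize(img[110:230,80:260],None,fx=4,fy=4,interpolation=cv2.INTER_CUBIC))
```

```text
52.2833 [ 510.31642708 -233.41503097  128.50431315] (array([ 0.0231, -0.0053]), np.float64(102.1)) 0.2367299578622492
```

View pics/w30.png

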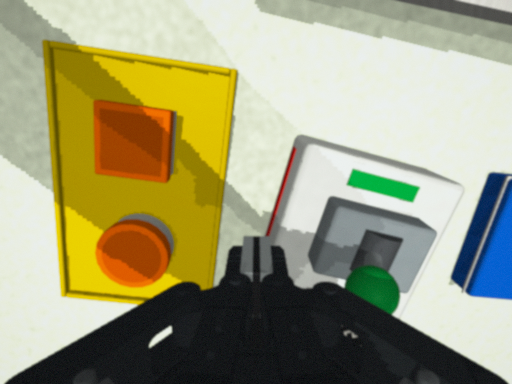

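View pics/sc30.png

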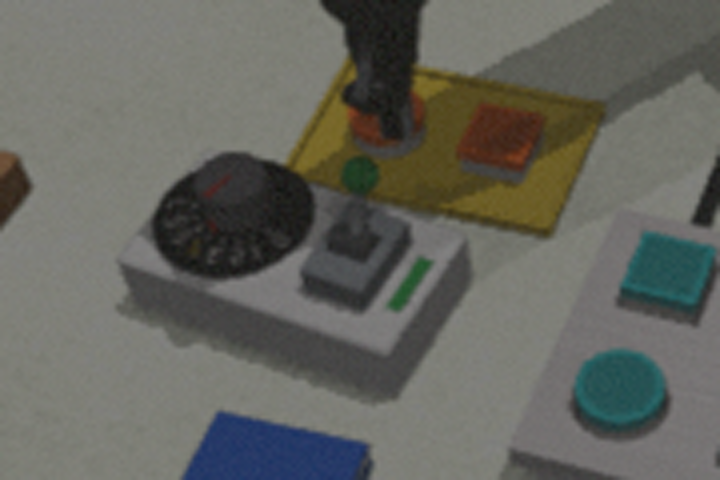

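Call:
apply_moves(
  series="1.2 -0.1 0 0 0;2.4 -0.1 0 0 0;3.4 -0.2 0 0 0;4.2 -0.2 0 0 0;5 -0.3 0 0 0;5.8 -0.3 0 0 0;6.5 -0.3 0 0 0;7 -0.4 0 0 0",
)

```text
t: 53.05
tool_pos: [584.6, -239.6, 133.6]
tcp_rot: [0.629, 0.778, 0.006, 0.016]
ft_force: [-0.7, -0.3, 0.1]
gripper_width: 0.1
```

Call:
apply_moves(
  series="0.4 0 0 0 0;0.8 0 0 0 0;1.2 0 0 0 0;1.2 0 0 0 0",
)

```text
t: 53.38
tool_pos: [591.7, -239.5, 132.7]
tcp_rot: [0.629, 0.777, 0.002, 0.011]
ft_force: [-13.0, -0.6, 4.7]
gripper_width: 0.3
```

Call:
apply_moves(
  series="0.3 0 0 0 0;0.3 0 0 0 0;-2 0 0 0 0;-5 0 2 0 0;-8 0 5 0 0;-10 0 8 0 0;-11 0 11 0 0;-11 0 11 0 0",
)

```text
t: 54.05
tool_pos: [482.8, -240.9, 250.8]
tcp_rot: [0.629, 0.777, 0.003, 0.017]
ft_force: [1.0, -1.2, 0.2]
gripper_width: -0.1
```

Run:
```python
from h import *
img,K,R,t,s=cam("wrist"); cv2.imwrite("pics/w31.png",img);print(s["t"],s["tool_pos"],tilt(s),s["gripper_width"])
hsv=cv2.cvtColor(img,cv2.COLOR_BGR2HSV);gm=cv2.inRange(hsv,np.array([50,120,60]),np.array([75,255,255]))
cs,_=cv2.findContours(gm,cv2.RETR_EXTERNAL,cv2.CHAIN_APPROX_NONE)
for c in cs:
  if cv2.contourArea(c)>50: p,rr=cv2.minEnclosingCircle(c); print(p,rr,cv2.contourArea(c)/3.14/rr**2,unproj([p],125,K,R,t))
img,K,R,t,s=cam("scene"); cv2.imwrite("pics/sc31.png",cv2.resize(img[110:280,80:340],None,fx=3,fy=3,interpolation=cv2.INTER_CUBIC))
```

```text
54.05 [ 482.75515068 -240.94913784  250.843428  ] (array([ 0.0305, -0.0168]), np.float64(101.95)) -0.053738063974772106
(399.68182373046875, 211.40908813476562) 15.329669952392578 0.7812752281144698 [[ 617.28986462 -235.8558021 ]]
(360.5, 148.0) 21.86902618408203 0.2553740894085686 [[ 563.66710057 -187.83720887]]
```

View pics/w31.png

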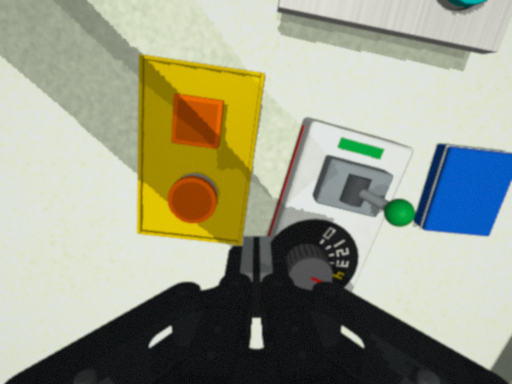

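View pics/sc31.png

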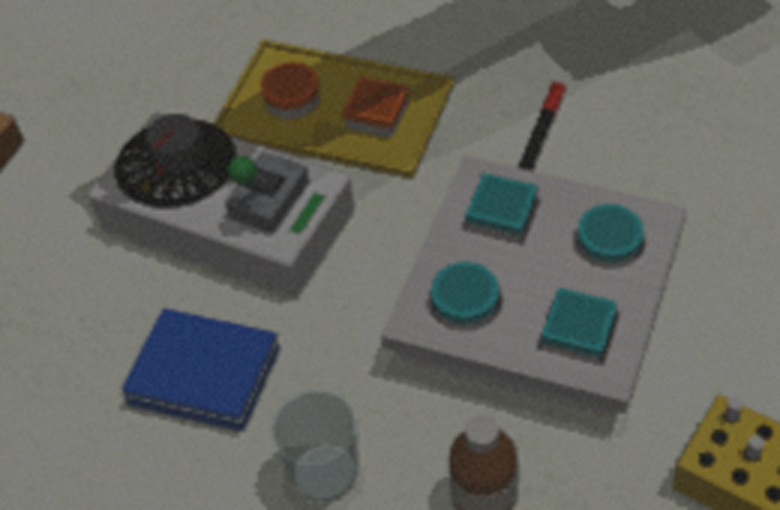

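Run:
```python
from h import *
print(sensors.read_state()["qd"].round(3)); print(r.finish_job())
```

```text
[ 0.008  0.043 -0.049 -0.009 -0.002  0.   ]
the job is handed in; nothing more can be done
None
```

I finished every step in the required order and handed the job in at about t = 54 s. The hand-in gives no verdict, so what follows rests on my own checks.

- **Sleeve:** I turned it from 4 to 0 first, and the red line read a joint value of about 0.00. Once all the dishes were in place I turned it to 4, and it read 1.404 rad.
- **Finished dishes:** The orange square and the orange round lie flat and side by side in the tray, at about (411, -208) and (419, -301) mm.
- **Fresh dishes:** All four sit in nests of their own outline. In the wrist camera their lid centres agree with the nest pattern to about 1–2 mm.
- **Run lever:** I pushed it to its stop. The ball ended at x ≈ 617 mm, which is the full "on" position.
- **Bystanders:** The arm did not go near them, and the last pictures show them upright, apparently where they started.

Four things did not go cleanly or did not fully agree:

- **Missed grips:** Two grips on fresh dishes slipped off the lid. The square had not moved. The round had moved about 3 mm and stayed upright. I re-gripped both.
- **Snagged square:** The second square dish caught on the nest's edge at 24 N. I lifted it, moved it 1.5 mm and it seated.
- **Tool tilt:** The tool leaned up to about 0.04 rad during the work, but the dishes look level after release.
- **Camera agreement:** Position readings from different viewpoints differ by 1–2 mm, so I know the seat centring only to that accuracy.

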